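Take the melting dish out of a walled soldering hearth and rebuild the wall

TASK

On the goldsmith's soldering hearth the small melting dish is walled in by three brittle blocks standing on edge (firebrick, honeycomb, charcoal). Stand all three blocks aside, upright, on the grey heatproof board; then lift the dish out, keep it level, and set it in the middle of the round tile; then rebuild the wall, each block upright on the hearth in the same place and direction in which it stood at the start. Tip no block over, and leave the ingot mould, jar and hammer where they are.

Things in the scene. Friction and masses are not known exactly. Their poses are not given: they have to be found in the camera images.
- hearth: Soldering hearth, fixed: grey ceramic slab 220 x 210 mm in a dark steel pan 230 (x) x 220 (y) mm. Origin: centre of the underside; the slab's top is 20 mm above it, z up. The pan's thin rim stands 4 mm above the slab on three sides; the raised back, on the +x side 113 mm from the centre, stands 30 mm above the slab. Its x axis points away from the robot, give or take 0.5 rad.
- firebrick: Firebrick, loose, plain sand-coloured, the thickest and tallest of the three blocks: 90 long (x) x 32 thick (y) x 80 mm high (z), about 0.17 kg. Origin: centre of its underside. At the start it stands on edge on the hearth slab, its length along the hearth's x, to the left or right of the dish, centre about 13 mm beyond the hearth's centre and 58 mm from the hearth's middle line. It and the honeycomb block trade sides from start to start.
- honeycomb: Honeycomb soldering block, loose, whitish ceramic with rows of round holes through its large faces: 90 long (x) x 22 thick (y) x 75 mm high (z), about 0.15 kg. Origin: centre of its underside. At the start it stands on edge, length along the hearth's x, on the side of the dish opposite the firebrick.
- charcoal: Charcoal block, loose, black, two turns of thin iron wire round it, the longest and lowest: 100 long (x) x 30 thick (y) x 65 mm high (z), about 0.11 kg. Origin: centre of its underside. At the start it stands on edge on the robot's side of the dish, its length across the hearth (along the hearth's y), centre about 60 mm from the hearth's centre.
- dish: Melting dish, loose, round white ceramic bowl 56 mm in diameter, 24 mm high, outside upright from 7 mm up to the rim, small pouring lip that sticks out 7 mm on its +x side, a little brass-coloured metal button fixed inside; about 0.09 kg. Origin: centre of its underside, z up. It stands on the hearth slab between the blocks, only some 8 to 25 mm from them; there is no room for fingers beside it until they are gone.
- board: Heatproof board, fixed: grey slab 240 (x) x 120 (y) x 12 mm thick on the bench, to the left or right of the hearth. Origin: centre of the underside; top is 12 mm above it. The side area for all three blocks.
- tile: Round terracotta tile, fixed: 110 mm in diameter, 8 mm thick, on the bench on the other side of the hearth from the board. Origin: centre of the underside; top is 8 mm above it.
- ingot_mould: Bystander: dark steel two-plate ingot mould with a clamp frame round it, about 74 x 78 x 85 mm high, standing on the bench beyond the hearth. Origin: centre of the underside. Leave it alone.
- flux_jar: Bystander: jar with a white lid, 56 mm in diameter, 62 mm high, beyond the hearth. Origin: centre of the underside. Leave it alone.
- hammer: Bystander: small hammer, 240 mm long, lying on the bench beyond the hearth, to the left. Origin: on the underside near the middle of its length. Leave it alone.
There are look-alikes about, which are no part of the job. Leave any red look-alike of the firebrick alone. Leave any green look-alike of the honeycomb alone.

How it is judged (in metres and radians):
On the way, in this order (a step that is already met when the one before it is completed fails the run):
1. all three blocks stand upright together on the heatproof board, while the dish is still on the hearth (x of firebrick in the frame of board between -0.115 and 0.115 m and y of firebrick in the frame of board between -0.06 and 0.06 m and z of firebrick in the frame of board between 0.006 and 0.02 m and angle between each of firebrick, honeycomb, charcoal's own z axis and vertical below 0.15 rad and linear speed of each of firebrick, honeycomb, charcoal below 0.03 m/s and x of honeycomb in the frame of board between -0.115 and 0.115 m and y of honeycomb in the frame of board between -0.06 and 0.06 m and z of honeycomb in the frame of board between 0.006 and 0.02 m and x of charcoal in the frame of board between -0.115 and 0.115 m and y of charcoal in the frame of board between -0.06 and 0.06 m and z of charcoal in the frame of board between 0.006 and 0.02 m and horizontal distance between dish and hearth below 0.09 m), for 0.2 s.
2. the dish stands level on the round tile, within 15 mm of its centre (horizontal distance between dish and tile below 0.015 m and z of dish in the frame of tile between 0.004 and 0.014 m and angle between dish's own z axis and vertical below 0.12 rad and linear speed of dish below 0.03 m/s), for 0.2 s.
At the end, for the whole second after the job is handed in: Dish level (0.12 rad) on the tile, centre within 15 mm of the tile's; each block upright (0.1 rad) on the hearth within 15 mm of where it stood at the start, square with the hearth within 0.2 rad, length as at the start (either way round); all at rest (all of step 2 and distance of each of firebrick, honeycomb, charcoal from where it was at the start of the episode below 0.015 m and angle between each of firebrick, honeycomb, charcoal's own z axis and vertical below 0.1 rad and linear speed of each of firebrick, honeycomb, charcoal below 0.03 m/s and angle between the x axis of each of firebrick, honeycomb and the x axis of hearth, either way round below 0.2 rad and angle between the x axis of charcoal and the y axis of hearth, either way round below 0.2 rad); the robot touches nothing.
It fails at once if a block is tipped over (more than 0.7 rad) (angle between any of firebrick, honeycomb, charcoal's own z axis and vertical above 0.7 rad).
It fails at once if the dish is tipped by more than 0.5 rad (angle between dish's own z axis and vertical above 0.5 rad).
It fails at once if the ingot mould, jar or hammer is moved by more than 30 mm (distance of any of ingot_mould, flux_jar, hammer from where it was at the start of the episode above 0.03 m).
It also fails if it takes over 136 s, if anything falls off the work surface, if the arm or the gripper's body presses on something with over 40 N, if the wrist force passes 120 N, or if a joint passes its speed limit or range.

ROBOT

A 6-joint arm with a two-finger parallel gripper is mounted at the origin on the work surface. World frame = base frame: x ahead of the robot, y to its left, z up, the work surface at z = 0. Lengths are in m, angles in degrees, forces in N, time in s.
With the tool pointing down it reaches from about 0.275 to 0.75 m from the base axis. Payload 10.2 kg.
Tool frame: the origin (TCP) lies at the very end of the fingers, on their centre line; the grasp point (between the pads) lies 19 mm behind it (r.hold_point_z is the distance from the TCP to the grasp point, in m); z points along the fingers, y is the line along which they close (so a half turn about z gives the same grasp; the last joint's range is limited). The gripper opens to 88 mm and grips with 3 to 60 N. Pads are 18 mm wide; open, the fingers measure 123 mm over their backs; the gripper's body (75 mm by 187 mm) begins 45 mm behind the grasp point.
Start: joints at [-87.055, 17.928, 85.812, -0, 76.261, -12.8], TCP at [0.142, -0.505, 0.239] pointing down, gripper open.
Joint ranges: [-168.41, 168.41], [-55.51, 124.54], [10.69, 146.95], [-70.63, 250.63], [1, 178], [-165.06, 165.06]. Speed limits (degrees/s): [136.94, 136.94, 172.46, 180, 180, 180].

INTERFACE

Orientations are given as [roll, pitch, yaw] about the fixed x, y, z axes, in that order (R = Rz(yaw) Ry(pitch) Rx(roll)).
In Python, from plant import r gives the robot as it stands. The module is installed in compiled form; this text tells all that it offers.
- The arm moves only by the tool arm_command, never from a script. Its argument "deltas" is a list of rows, each an object with "travel": the shift along the tool's x, y, z as a fraction of full scale, a list of three; "rotation": the turn, a rotation vector about the tool's x, y, z as a fraction of full scale, a list of three; "fingers": the opening, from -1 (shut) to 1 (fully open). A call has 1 to 5 rows; each row is the pose to reach, as a shift and turn from the pose commanded when the call began, along the tool's axes at that moment; what a row does not reach only later rows make up. Full scale, the value 1, is 400 mm for a shift and pi/2 rad for a turn. A row lasts 1/10 s, in which the tool goes at most 50 mm and 8.59 degrees, less where a joint would pass 70% of its speed; a pose out of reach is approached as far as the arm can. A call with a number of a shift or a turn outside -1 to 1 is refused whole. A call with a gripper value outside its range is refused whole. The fingers move at their own pace and stop on an object; "force" is the grip in N (left out, the last holds). Time passes only in rows, so rows that repeat a pose let the fingers close. It gives the time, the measured TCP pose, the force, the opening and the grip force at its end, in the units of the state.
- r.state(): the state, without advancing time (a new reading comes with each control period).
- r.get_image(name): name is "side" or "top"; returns a dict with "color" (480x640x3 uint8, blue, green, red), "camera_matrix" (3x3 intrinsics, pixels), "k1" (the pictures are not rectified: a ray, as slopes to the right and down, at radius r is drawn at 1 + k1 r^2 times it, then the intrinsics apply), "rvec" (rotation vector, rad) and "tvec" (3), from world to camera coordinates, as OpenCV has them. Camera axes: x right, y down, z forward; pixel columns grow to the right and rows downward; lengths in m; the calibration is good to about 2 mm. A picture is of the moment at which its call begins. There is no depth.
- r.hand_in(): hands the job in; it is judged then, once.
The state is a dict: "clock": time; "qpos": joint angles; "qd": joint speeds; "tau": joint torques, N m; "tool_pos": TCP position; "ee_rot": TCP orientation; "contact_force": force on the tool from outside, world axes, zero at the start; "torque": the same for the moment, N m; "gripper_width": opening from 0.0 (shut) to 1.0 (fully open); "grasp_force": force on a finger pad.
Only numpy, scipy, OpenCV 4.12 (cv2) and the standard library are available. Lean on these libraries where they do the work, as an engineer would, in place of code of your own. Each camera call takes 0.05 s, during which the arm holds its last target. There are 200 camera calls.

## Working session

There is one attempt and no reset: what is moved stays moved. The work goes in short steps, Python scripts to look and compute and a tool call to move; the robot and the scene stay as the last step left them, time stands still between calls to the robot, and variables do not carry over. Pictures are saved under pics/ and viewed, at most 17 in all, crops included, and the job is handed in when it is done.

Besides the shell and the picture viewer there is one more tool, called as name([rows], argument=value, ...), one row to a line, values as JSON. arm_command: Moves the arm, as the interface text tells. Shift numbers are shares of 400 mm and turn numbers shares of pi/2 rad, none past 1 either way. Its arguments: {"type":"object","properties":{"deltas":{"type":"array","items":{"type":"object","properties":{"travel":{"type":"array","items":{"type":"number"}},"rotation":{"type":"array","items":{"type":"number"}},"fingers":{"type":"number"}}}},"force":{"type":"number"}},"required":["deltas"]}

```bash
mkdir -p pics; python3 - <<'E'
from plant import r
import cv2
for n in("top","side"):
    d=r.get_image(n); cv2.imwrite(f"pics/{n}0.png",d["color"]); print(n,d["camera_matrix"],d["k1"],d["rvec"],d["tvec"])
print(r.state(),r.hold_point_z)
E
```

```text
top [[534.23861206   0.         311.71132618]
 [  0.         534.23861206 239.34491388]
 [  0.           0.           1.        ]] -0.07140595320535564 [ 2.1094746  -2.13886334  0.15567131] [0.01956204 0.56727957 1.0012837 ]
side [[464.58761103   0.         327.23624562]
 [  0.         464.58761103 233.12413966]
 [  0.           0.           1.        ]] -0.020591790935135905 [ 2.43233304 -0.08976417  0.04731266] [-0.57111227  0.07141983  0.968783  ]
{'clock': 0.1, 'qpos': array([-8.70565457e+01,  1.79544113e+01,  8.58470895e+01, -1.48260455e-03,
        7.62590878e+01, -1.28011750e+01]), 'qd': array([-0.04107829, -0.07372281, -0.10917573, -0.00407816,  0.0238161 ,
       -0.09170786]), 'tau': array([ 3.32803138e-03, -4.02805102e+01, -2.52643061e+01,  6.96254033e-02,
        3.42023070e-02, -4.23758718e-05]), 'tool_pos': array([ 0.14241904, -0.50510598,  0.23825147]), 'ee_rot': array([-1.79940598e+02, -1.20205203e-02,  1.57449759e+01]), 'contact_force': array([-1.2861237 ,  0.39507612, -0.3835976 ]), 'torque': array([ 0.00374325, -0.02850836, -0.01510438]), 'grasp_force': 0.0, 'gripper_width': 0.9980706079828969} 0.0187
```

View pics/top0.png

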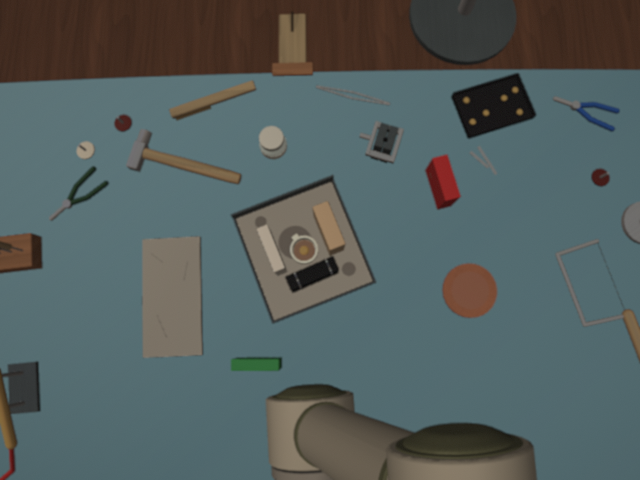

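View pics/side0.png

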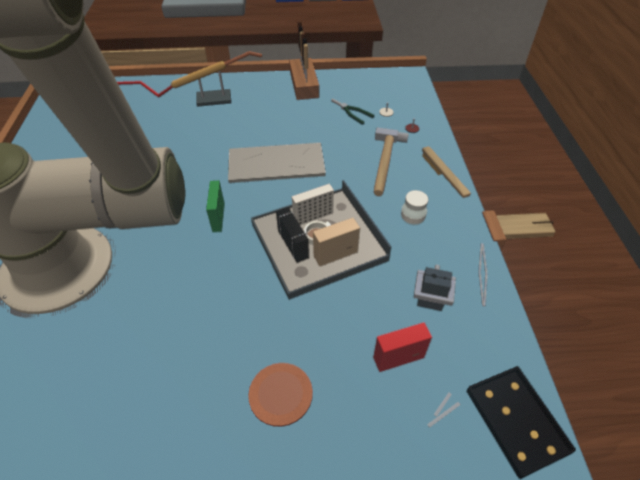

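Top view: the sand firebrick is at (328,226), with a red look-alike at (443,182). The whitish honeycomb is at (270,248), with a green look-alike at (256,364). The black charcoal is at (312,274); the dark mould at (385,140) and the black tray at (493,105) could be confused with it. The dish is at (303,249), the board at (172,297) and the tile at (470,290); other round items are the lid at (272,138) and the disc at (635,222). I choose the three blocks inside the pan and will check them in a close crop.

```bash
cat > h.py <<'E'
import numpy as np, cv2
from plant import r
from scipy.spatial.transform import Rotation as Ro
def cam(n):
    d=r.get_image(n); d["n"]=n; return d
def ray(d,px,z):
    K=np.array(d["camera_matrix"]);k=d["k1"];R=cv2.Rodrigues(np.array(d["rvec"],float))[0];t=np.array(d["tvec"],float).ravel()
    dist=np.array([k,0,0,0.]); p=cv2.undistortPoints(np.array(px,float).reshape(-1,1,2),K,dist).reshape(-1,2)
    v=np.c_[p,np.ones(len(p))]@R; c=-R.T@t; return c+v*((z-c[2])/v[:,2])[:,None]
def proj(d,P):
    return cv2.projectPoints(np.array(P,float).reshape(-1,1,3),np.array(d["rvec"],float),np.array(d["tvec"],float),np.array(d["camera_matrix"]),np.array([d["k1"],0,0,0.]))[0].reshape(-1,2)
def box(c,yaw,L,T,z0,H):
    a=np.deg2rad(yaw);R=np.array([[np.cos(a),-np.sin(a)],[np.sin(a),np.cos(a)]])
    q=np.array([[1,1],[-1,1],[-1,-1],[1,-1]])*[L/2,T/2]@R.T+c
    return np.r_[np.c_[q,[z0]*4],np.c_[q,[z0+H]*4]]
def crop(d,x0,y0,w,h,s,f,polys=()):
    im=cv2.resize(d["color"][y0:y0+h,x0:x0+w],None,fx=s,fy=s,interpolation=cv2.INTER_CUBIC)
    im=cv2.convertScaleAbs(im,alpha=1.3)
    for P in polys:
        q=np.int32((proj(d,P)-[x0-.5,y0-.5])*s*16)
        for g in([q[:4],q[4:]] if len(q)==8 else [q]): cv2.polylines(im,[g.reshape(-1,1,2)],True,(255,0,255),1,cv2.LINE_AA,4)
    cv2.imwrite("pics/"+f,im)
def move(pos,yaw):
    "delta (units) from current state to world pose, tool down; yaw as in ee_rot"
    s=r.state();R=Ro.from_euler("xyz",s["ee_rot"],degrees=True);T=Ro.from_euler("xyz",[180,0,yaw],degrees=True)
    return np.round(R.inv().apply(np.array(pos)-s["tool_pos"])/.4,4),np.round((R.inv()*T).as_rotvec()/(np.pi/2),4)
E
python3 - <<'E'
from h import *
a=cam("top");b=cam("side")
crop(a,225,175,160,150,4,"t1.png"); crop(b,245,175,150,125,4,"s1.png")
# hearth pan corners rough, board corners, tile centre
print(ray(a,[[233,215],[333,178],[375,282],[274,321]],.022).round(3))
print(ray(a,[[142,239],[199,237],[202,355],[143,357]],.012).round(3))
hsv=cv2.cvtColor(a["color"],cv2.COLOR_BGR2HSV); m=((hsv[...,0]<12)&(hsv[...,1]>110)&(hsv[...,2]>60)).astype("uint8"); m[:255]=0;m[:,:430]=0;m[330:]=0;m[:,510:]=0
ys,xs=np.nonzero(m); print(len(xs),ray(a,[[xs.mean(),ys.mean()]],.008))
hb=cv2.cvtColor(b["color"],cv2.COLOR_BGR2HSV); m=((hb[...,0]<12)&(hb[...,1]>110)&(hb[...,2]>60)).astype("uint8"); m[:355]=0;m[:,:240]=0;m[430:]=0;m[:,320:]=0
ys,xs=np.nonzero(m); print(len(xs),ray(b,[[xs.mean(),ys.mean()]],.008))
print(ray(b,[[228,150],[322,146],[325,173],[230,180]],.012).round(3))
E
```

```text
[[ 0.625  0.172  0.022]
 [ 0.699 -0.033  0.022]
 [ 0.484 -0.112  0.022]
 [ 0.41   0.088  0.022]]
[[0.58  0.362 0.012]
 [0.582 0.243 0.012]
 [0.345 0.233 0.012]
 [0.341 0.352 0.012]]
2179 [[ 0.46560747 -0.30270127  0.008     ]]
3000 [[ 0.46802056 -0.3077097   0.008     ]]
[[0.341 0.345 0.012]
 [0.586 0.345 0.012]
 [0.586 0.24  0.012]
 [0.353 0.23  0.012]]
```

View pics/t1.png

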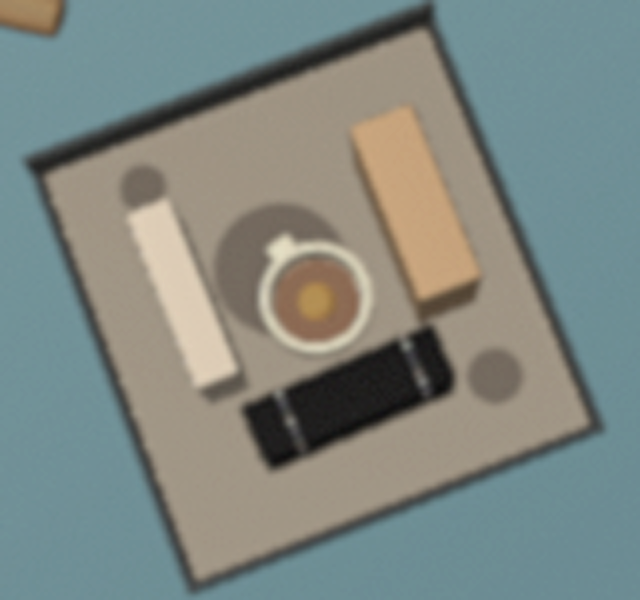

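View pics/s1.png

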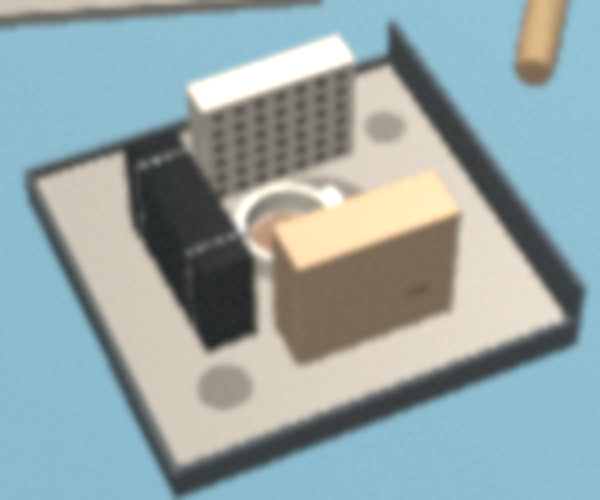

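The crops confirm the choice: plain sand block right of the dish at crop (415,205), whitish block with rows of holes in the side view to its left (183,293), black wired block at (350,398), and the dish at (315,297) with its lip toward (283,245). Next I fit the poses from the top-face corners in both views.

```bash
cat > fit.py <<'E'
from h import *
from scipy.optimize import least_squares
def fit(obs,L,T,ztop,x0):
    "obs: list of (cam, 4 pixel corners ordered as box())"
    f=lambda p:np.concatenate([(proj(d,box(p[:2],p[2]*100,L,T,ztop,0)[:4])[i]-q).ravel() for d,i,q in obs])
    s=least_squares(f,[x0[0],x0[1],x0[2]/100]); return s.x*[1,1,100],np.abs(s.fun).max()
def px(c,x0,y0,s=4): return (np.array(c,float)+.5)/s-.5+[x0,y0]
E
cat > m1.py <<'E'
from fit import *
a=cam("top");b=cam("side")
t=lambda c:px(c,225,175); s=lambda c:px(c,245,175)
al=[0,1,2,3]
yaw=20
# box order: (+x,+y) far-left, (-x,+y) near-left, (-x,-y) near-right, (+x,-y) far-right ; image top: far=up, left=left
H_t=t([[128,212],[195,388],[239,372],[167,199]]); H_s=s([[340,36],[190,86],[207,110],[353,66]])
F_t=t([[352,127],[420,302],[480,276],[410,105]]); F_s=s([[432,172],[275,228],[297,269],[461,213]])
C_t=t([[245,405],[433,328]]); C_s=s([[135,160],[187,245],[250,235],[183,150]])
for n,o,L,T,z,g in(("H",[(a,al,H_t),(b,al,H_s)],.09,.022,.095,(.55,.09,20)),("F",[(a,al,F_t),(b,al,F_s)],.09,.032,.1,(.58,-.02,20)),
   ("C",[(a,[1,2],t([[272,464],[245,405]])[[1,1]] if 0 else t([[245,405],[433,328]])),(b,[0,1,2],s([[250,235],[183,150],[135,160]])) if 0 else (b,[1,2],s([[183,150],[250,235]]))],.1,.03,.085,(.5,.02,-70))):
    if n=="C": o=[(a,[1,2],None)]; 
    if n=="C":
        # length along hearth y: box x axis = hearth y (yaw~110): +x end = left, +y = near robot
        o=[(a,[0,3],t([[262,462],[245,405]])[[0,1]]),(a,[2],t([[433,328]])),(b,[3,2],s([[183,150],[250,235]]))]; o=o[1:]+[(a,[3],t([[245,405]]))]; g=(.5,.02,110)
    for w in("top","side",None):
        oo=[x for x in o if w is None or x[0]["n"]==w]
        if n=="C" and w: continue
        p,e=fit(oo,L,T,z,g); print(n,w,p.round(4),e.round(2))
    g=p
    globals()["p"+n]=p
print("dish",ray(a,t([[315,297]]),.044),ray(b,s([[289,222]]),.044),"lip",ray(a,t([[283,245]]),.044))
hc=ray(a,t([[195,585],[600,428]]),.024); hb=ray(a,t([[30,160],[430,10]]),.05); print("hearth",hc.round(3),hb.round(3),np.r_[hc,hb].mean(0))
ps=[box(pH[:2],pH[2],.09,.022,.02,.075),box(pF[:2],pF[2],.09,.032,.02,.08),box(pC[:2],pC[2],.1,.03,.02,.065)]
crop(a,225,175,160,150,4,"t2.png",ps); crop(b,245,175,150,125,4,"s2.png",ps)
x=cv2.imread("pics/t2.png");y=cv2.imread("pics/s2.png");y=cv2.copyMakeBorder(y,0,100,0,0,0);z=np.hstack([x,y]);cv2.imwrite("pics/j2.png",cv2.resize(z,(800,387)))
E
python3 m1.py
```

```text
H top [ 0.545   0.0889 21.324 ] 0.72
H side [ 0.5484  0.0869 21.1586] 1.46
H None [ 0.5465  0.0883 21.2541] 1.8
F top [ 0.5853 -0.021  20.5101] 0.84
F side [ 0.5882 -0.0229 20.7926] 1.19
F None [ 0.5867 -0.0217 20.6061] 1.99
C None [4.982000e-01 1.030000e-02 1.122692e+02] 6.09
dish [[0.5493999  0.02840628 0.044     ]] [[0.55246402 0.02680193 0.044     ]] lip [[0.57559645 0.04396856 0.044     ]]
hearth [[ 0.41   0.089  0.024]
 [ 0.485 -0.111  0.024]] [[ 0.619  0.169  0.05 ]
 [ 0.693 -0.031  0.05 ]] [0.55172289 0.02913849 0.037     ]
```

View pics/j2.png

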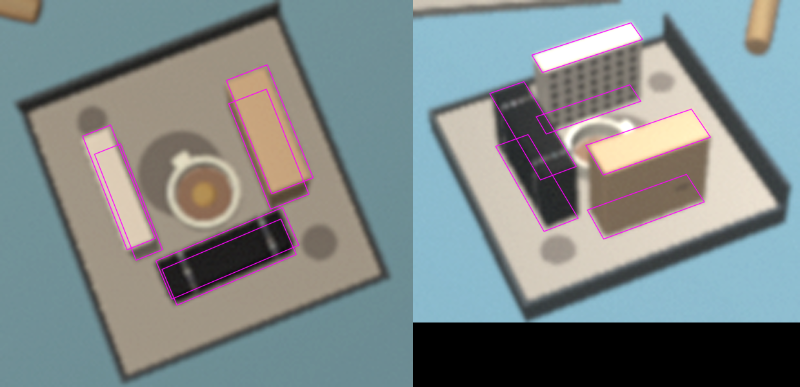

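The overlays match the firebrick and honeycomb outlines. In the side view the charcoal also matches; the corner I misread was a wire. Poses: F (0.587,-0.022), H (0.5465,0.088), C (0.497,0.009), hearth yaw about 21°. I'll start with the firebrick.

```bash
cat > plan.py <<'E'
import sys,json
from h import *
# usage: plan.py x,y,z,yaw ...  : first = commanded pose; each following = a call target
W=[list(map(float,a.split(","))) for a in sys.argv[1:]]
for A,B in zip(W,W[1:]):
    R=Ro.from_euler("xyz",[180,0,A[3]],degrees=True);T=Ro.from_euler("xyz",[180,0,B[3]],degrees=True)
    t=R.inv().apply(np.subtract(B[:3],A[:3]))/.4;w=(R.inv()*T).as_rotvec()/(np.pi/2)
    print(B,"t",t.round(4).tolist(),"r",round(w[2],4),"rows",round(max(np.linalg.norm(t)*8,abs(w[2])*90/8.59),1))
E
python3 plan.py .142,-.505,.239,15.745 .3,-.33,.24,21 .46,-.16,.22,21 .587,-.022,.17,21 .587,-.022,.056,21
```

```text
[0.3, -0.33, 0.24, 21.0] t [0.4989, -0.3139, -0.0025] r -0.0584 rows 4.7
[0.46, -0.16, 0.22, 21.0] t [0.5257, -0.2534, 0.05] r 0.0 rows 4.7
[0.587, -0.022, 0.17, 21.0] t [0.42, -0.2083, 0.125] r 0.0 rows 3.9
[0.587, -0.022, 0.056, 21.0] t [0.0, -0.0, 0.285] r 0.0 rows 2.3
```

arm_command([
  {"travel": [0.499,-0.314,-0.0025],"rotation": [0,0,-0.0584],"fingers": 1},
  {"travel": [0.499,-0.314,-0.0025],"rotation": [0,0,-0.0584],"fingers": 1},
  {"travel": [0.499,-0.314,-0.0025],"rotation": [0,0,-0.0584],"fingers": 1},
  {"travel": [0.499,-0.314,-0.0025],"rotation": [0,0,-0.0584],"fingers": 1},
  {"travel": [0.499,-0.314,-0.0025],"rotation": [0,0,-0.0584],"fingers": 1},
], force=25)

```text
clock: 0.8
tool_pos: [0.3018, -0.328, 0.2399]
ee_rot: [180.0, -0.0, 21.1]
contact_force: [0.2, -0.2, 0.3]
gripper_width: 1.003
grasp_force: 0.0
```

arm_command([
  {"travel": [0.5257,-0.2534,0.05],"fingers": 0.6},
  {"travel": [0.5257,-0.2534,0.05],"fingers": 0.6},
  {"travel": [0.5257,-0.2534,0.05],"fingers": 0.6},
  {"travel": [0.5257,-0.2534,0.05],"fingers": 0.6},
  {"travel": [0.5257,-0.2534,0.05],"fingers": 0.6},
])

```text
validation failed for argument at $.de...
```

arm_command([
  {"travel": [0.42,-0.2083,0.125],"fingers": 0.6},
  {"travel": [0.42,-0.2083,0.125],"fingers": 0.6},
  {"travel": [0.42,-0.2083,0.125],"fingers": 0.6},
  {"travel": [0.42,-0.2083,0.125],"fingers": 0.6},
  {"travel": [0.42,-0.2083,0.125],"fingers": 0.6},
])

```text
validation failed for argument at $.de...
```

arm_command([
  {"travel": [0.5257,-0.2534,0.05],"rotation": [0,0,0],"fingers": 0.6},
  {"travel": [0.5257,-0.2534,0.05],"rotation": [0,0,0],"fingers": 0.6},
  {"travel": [0.5257,-0.2534,0.05],"rotation": [0,0,0],"fingers": 0.6},
  {"travel": [0.5257,-0.2534,0.05],"rotation": [0,0,0],"fingers": 0.6},
  {"travel": [0.5257,-0.2534,0.05],"rotation": [0,0,0],"fingers": 0.6},
])

```text
clock: 1.3
tool_pos: [0.4619, -0.1578, 0.2195]
ee_rot: [-180.0, -0.0, 21.1]
contact_force: [-0.0, 0.2, 0.3]
gripper_width: 0.798
grasp_force: 0.0
```

arm_command([
  {"travel": [0.42,-0.2083,0.125],"rotation": [0,0,0],"fingers": 0.6},
  {"travel": [0.42,-0.2083,0.125],"rotation": [0,0,0],"fingers": 0.6},
  {"travel": [0.42,-0.2083,0.125],"rotation": [0,0,0],"fingers": 0.6},
  {"travel": [0.42,-0.2083,0.125],"rotation": [0,0,0],"fingers": 0.6},
  {"travel": [0.42,-0.2083,0.125],"rotation": [0,0,0],"fingers": 0.6},
])

```text
clock: 1.8
tool_pos: [0.5886, -0.0186, 0.1674]
ee_rot: [-179.9, 0.1, 21.3]
contact_force: [-0.7, -0.6, 0.8]
gripper_width: 0.801
grasp_force: 0.0
```

```bash
python3 - <<'E'
from h import *
b=cam("side");a=cam("top"); s=r.state(); print(s["tool_pos"],s["ee_rot"],s["gripper_width"])
p=box((.5867,-.0217),20.6,.09,.032,.02,.08)
crop(b,245,120,150,150,4,"s3.png",[p])
E
```

```text
[ 0.58734811 -0.02187275  0.16917477] [-1.79976054e+02  5.85332465e-02  2.10807731e+01] 0.8007638194053576
```

View pics/s3.png

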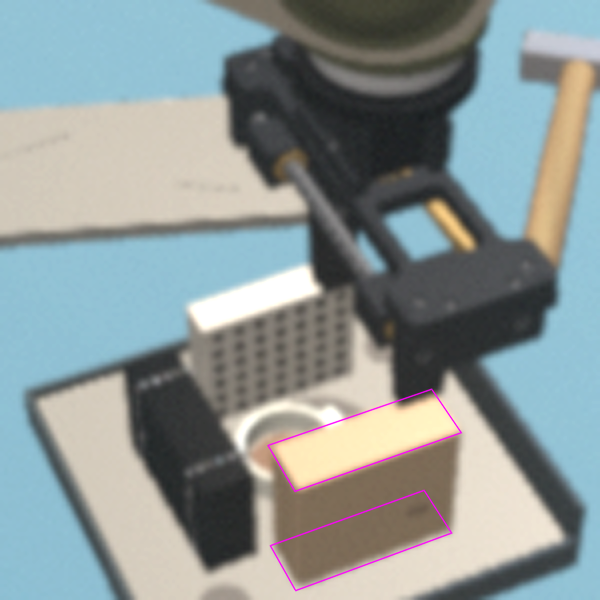

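The gripper hovers over the firebrick and its fingers straddle it (one at crop (415,370)); the overlay matches the brick. Next: descend and grip.

arm_command([
  {"travel": [0,0,0.1],"rotation": [0,0,0],"fingers": 0.6},
  {"travel": [0,0,0.2],"rotation": [0,0,0],"fingers": 0.6},
  {"travel": [0,0,0.285],"rotation": [0,0,0],"fingers": 0.6},
  {"travel": [0,0,0.285],"rotation": [0,0,0],"fingers": 0.6},
  {"travel": [0,0,0.285],"rotation": [0,0,0],"fingers": 0.6},
])

```text
clock: 2.4
tool_pos: [0.5877, -0.0233, 0.0572]
ee_rot: [180.0, -0.1, 20.9]
contact_force: [0.5, 0.0, 0.4]
gripper_width: 0.8
grasp_force: 0.0
```

arm_command([
  {"travel": [0,0,0],"rotation": [0,0,0],"fingers": -1},
  {"travel": [0,0,0],"rotation": [0,0,0],"fingers": -1},
  {"travel": [0,0,0],"rotation": [0,0,0],"fingers": -1},
  {"travel": [0,0,0],"rotation": [0,0,0],"fingers": -1},
  {"travel": [0,0,0],"rotation": [0,0,0],"fingers": -1},
], force=25)

```text
clock: 2.9
tool_pos: [0.5875, -0.0222, 0.056]
ee_rot: [180.0, -0.0, 21.0]
contact_force: [-1.7, 3.9, 1.0]
gripper_width: 0.367
grasp_force: 1.3
```

```bash
python3 plan.py .587,-.022,.056,21 .587,-.022,.17,21 .565,.14,.17,55 .544,.298,.17,92 .544,.298,.06,92 .544,.298,.049,92; echo; python3 plan.py .544,.298,.17,92 .545,.2,.17,57 .5465,.088,.17,21 .5465,.088,.056,21; echo; python3 plan.py  .5465,.088,.17,21 .5,.2,.17,57 .464,.295,.17,92; echo; python3 plan.py .464,.295,.17,92 .48,.15,.17,111 .497,.009,.17,111 .497,.009,.052,111 .497,.009,.17,111 .44,.15,.17,100 .384,.292,.17,92 
```

```text
[0.587, -0.022, 0.17, 21.0] t [0.0, 0.0, -0.285] r 0.0 rows 2.3
[0.565, 0.14, 0.17, 55.0] t [0.0938, -0.3978, -0.0] r -0.3778 rows 4.0
[0.544, 0.298, 0.17, 92.0] t [0.2935, -0.2696, -0.0] r -0.4111 rows 4.3
[0.544, 0.298, 0.06, 92.0] t [0.0, -0.0, 0.275] r 0.0 rows 2.2
[0.544, 0.298, 0.049, 92.0] t [0.0, -0.0, 0.0275] r 0.0 rows 0.2

[0.545, 0.2, 0.17, 57.0] t [-0.2449, -0.0061, -0.0] r 0.3889 rows 4.1
[0.5465, 0.088, 0.17, 21.0] t [-0.2328, 0.1556, 0.0] r 0.4 rows 4.2
[0.5465, 0.088, 0.056, 21.0] t [0.0, -0.0, 0.285] r 0.0 rows 2.3

[0.5, 0.2, 0.17, 57.0] t [-0.0082, -0.3031, -0.0] r -0.4 rows 4.2
[0.464, 0.295, 0.17, 92.0] t [0.1502, -0.2048, -0.0] r -0.3889 rows 4.1

[0.48, 0.15, 0.17, 111.0] t [-0.3637, 0.0273, 0.0] r -0.2111 rows 2.9
[0.497, 0.009, 0.17, 111.0] t [-0.3443, -0.0866, -0.0] r 0.0 rows 2.8
[0.497, 0.009, 0.052, 111.0] t [0.0, -0.0, 0.295] r 0.0 rows 2.4
[0.497, 0.009, 0.17, 111.0] t [0.0, 0.0, -0.295] r 0.0 rows 2.4
[0.44, 0.15, 0.17, 100.0] t [0.3802, -0.0067, -0.0] r 0.1222 rows 3.0
[0.384, 0.292, 0.17, 92.0] t [0.3739, -0.0762, -0.0] r 0.0889 rows 3.1
```

arm_command([
  {"travel": [0,0,0],"rotation": [0,0,0],"fingers": -1},
  {"travel": [0,0,0],"rotation": [0,0,0],"fingers": -1},
  {"travel": [0,0,-0.03],"rotation": [0,0,0],"fingers": -1},
  {"travel": [0,0,-0.08],"rotation": [0,0,0],"fingers": -1},
  {"travel": [0,0,-0.15],"rotation": [0,0,0],"fingers": -1},
])

```text
clock: 3.4
tool_pos: [0.5868, -0.0222, 0.1159]
ee_rot: [-179.9, 0.1, 21.0]
contact_force: [-0.8, 0.0, -2.1]
gripper_width: 0.36
grasp_force: 25.0
```

arm_command([
  {"travel": [0,0,-0.07],"rotation": [0,0,0],"fingers": -1},
  {"travel": [0,0,-0.135],"rotation": [0,0,0],"fingers": -1},
  {"travel": [0,0,-0.135],"rotation": [0,0,0],"fingers": -1},
])

```text
clock: 3.7
tool_pos: [0.5888, -0.0226, 0.1736]
ee_rot: [179.8, -0.3, 21.0]
contact_force: [-0.1, -0.4, -1.7]
gripper_width: 0.364
grasp_force: 25.0
```

arm_command([
  {"travel": [0.0188,-0.0796,0],"rotation": [0,0,-0.0756],"fingers": -1},
  {"travel": [0.0375,-0.1591,0],"rotation": [0,0,-0.1511],"fingers": -1},
  {"travel": [0.0563,-0.2387,0],"rotation": [0,0,-0.2267],"fingers": -1},
  {"travel": [0.075,-0.3182,0],"rotation": [0,0,-0.3022],"fingers": -1},
  {"travel": [0.0938,-0.3978,0],"rotation": [0,0,-0.3778],"fingers": -1},
])

```text
clock: 4.2
tool_pos: [0.5646, 0.1409, 0.1685]
ee_rot: [-179.9, 0.1, 55.3]
contact_force: [0.9, 0.3, -1.2]
gripper_width: 0.36
grasp_force: 25.0
```

arm_command([
  {"travel": [0.0587,-0.0539,0],"rotation": [0,0,-0.0822],"fingers": -1},
  {"travel": [0.1174,-0.1078,0],"rotation": [0,0,-0.1644],"fingers": -1},
  {"travel": [0.1761,-0.1618,0],"rotation": [0,0,-0.2467],"fingers": -1},
  {"travel": [0.2348,-0.2157,0],"rotation": [0,0,-0.3289],"fingers": -1},
  {"travel": [0.2935,-0.2696,0],"rotation": [0,0,-0.4111],"fingers": -1},
])

```text
clock: 4.7
tool_pos: [0.5436, 0.2989, 0.1684]
ee_rot: [-179.9, 0.0, 92.3]
contact_force: [0.6, -0.6, -1.4]
gripper_width: 0.362
grasp_force: 25.0
```

arm_command([
  {"travel": [0,0,0.08],"rotation": [0,0,0],"fingers": -1},
  {"travel": [0,0,0.16],"rotation": [0,0,0],"fingers": -1},
  {"travel": [0,0,0.24],"rotation": [0,0,0],"fingers": -1},
  {"travel": [0,0,0.275],"rotation": [0,0,0],"fingers": -1},
  {"travel": [0,0,0.275],"rotation": [0,0,0],"fingers": -1},
])

```text
clock: 5.2
tool_pos: [0.5433, 0.2973, 0.0574]
ee_rot: [-179.7, 0.1, 92.0]
contact_force: [1.6, -0.0, -1.7]
gripper_width: 0.36
grasp_force: 25.0
```

```bash
python3 - <<'E'
from h import *
b=cam("side");a=cam("top"); s=r.state(); print(s["tool_pos"],s["ee_rot"],s["gripper_width"],s["grasp_force"],s["contact_force"])
x,y=s["tool_pos"][:2]
p=box((x,y),s["ee_rot"][2],.09,.032,s["tool_pos"][2]-.036,.08)
q=box((.464,.295),2,.24,.12,0,.012)
crop(b,200,60,200,150,4,"s4.png",[p,q])
E
```

```text
[0.54495415 0.29784799 0.0606495 ] [ 1.79931699e+02 -1.78987937e-02  9.19982593e+01] 0.36158935514379337 24.998076455667615 [-0.17338482  0.59693819 -1.74163165]
```

View pics/s4.png

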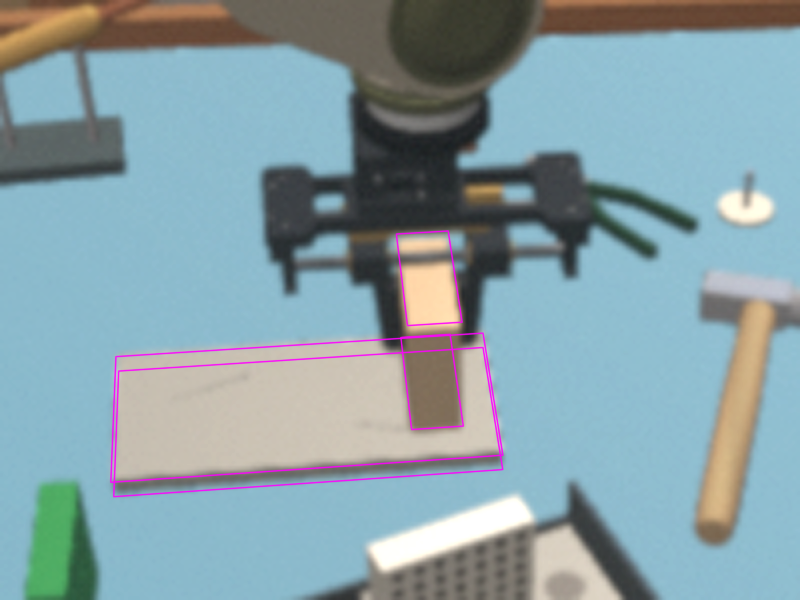

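The side view shows the firebrick held upright over the board's far end, its base at crop (437,425), matching the overlay. Next: lower it, release, and go to the honeycomb.

arm_command([
  {"travel": [0,0,0.01],"rotation": [0,0,0],"fingers": -1},
  {"travel": [0,0,0.02],"rotation": [0,0,0],"fingers": -1},
  {"travel": [0,0,0.0275],"rotation": [0,0,0],"fingers": -1},
  {"travel": [0,0,0.029],"rotation": [0,0,0],"fingers": -1},
  {"travel": [0,0,0.029],"rotation": [0,0,0],"fingers": -1},
])

```text
clock: 5.8
tool_pos: [0.5445, 0.2977, 0.0482]
ee_rot: [180.0, -0.0, 92.0]
contact_force: [-0.9, -0.2, -1.6]
gripper_width: 0.361
grasp_force: 25.0
```

arm_command([
  {"travel": [0,0,0],"rotation": [0,0,0],"fingers": 0.5},
  {"travel": [0,0,0],"rotation": [0,0,0],"fingers": 0.5},
  {"travel": [0,0,0],"rotation": [0,0,0],"fingers": 0.5},
  {"travel": [0,0,0],"rotation": [0,0,0],"fingers": 0.5},
])

```text
clock: 6.2
tool_pos: [0.5445, 0.2977, 0.0483]
ee_rot: [180.0, -0.0, 92.0]
contact_force: [-0.5, 0.5, -0.3]
gripper_width: 0.7
grasp_force: 0.0
```

arm_command([
  {"travel": [0,0,-0.1],"rotation": [0,0,0],"fingers": 0.5},
  {"travel": [0,0,-0.2],"rotation": [0,0,0],"fingers": 0.5},
  {"travel": [0,0,-0.304],"rotation": [0,0,0],"fingers": 0.5},
  {"travel": [0,0,-0.304],"rotation": [0,0,0],"fingers": 0.5},
])

```text
clock: 6.6
tool_pos: [0.5465, 0.2985, 0.1759]
ee_rot: [179.4, -0.2, 92.0]
contact_force: [-0.1, 0.1, 1.0]
gripper_width: 0.75
grasp_force: 0.0
```

arm_command([
  {"travel": [-0.0612,-0.0015,0],"rotation": [0,0,0.0972],"fingers": 0.5},
  {"travel": [-0.1225,-0.003,0],"rotation": [0,0,0.1945],"fingers": 0.5},
  {"travel": [-0.1837,-0.0046,0],"rotation": [0,0,0.2917],"fingers": 0.5},
  {"travel": [-0.2449,-0.0061,0],"rotation": [0,0,0.3889],"fingers": 0.5},
  {"travel": [-0.2449,-0.0061,0],"rotation": [0,0,0.3889],"fingers": 0.5},
])

```text
clock: 7.1
tool_pos: [0.5454, 0.1976, 0.1691]
ee_rot: [-180.0, 0.1, 56.7]
contact_force: [-0.1, 0.9, -0.5]
gripper_width: 0.751
grasp_force: 0.0
```

arm_command([
  {"travel": [-0.0582,0.0389,0],"rotation": [0,0,0.1],"fingers": 0.5},
  {"travel": [-0.1164,0.0778,0],"rotation": [0,0,0.2],"fingers": 0.5},
  {"travel": [-0.1746,0.1167,0],"rotation": [0,0,0.3],"fingers": 0.5},
  {"travel": [-0.2328,0.1556,0],"rotation": [0,0,0.4],"fingers": 0.5},
  {"travel": [-0.2328,0.1556,0],"rotation": [0,0,0.4],"fingers": 0.5},
])

```text
clock: 7.6
tool_pos: [0.5471, 0.086, 0.1693]
ee_rot: [180.0, 0.0, 20.8]
contact_force: [0.6, 0.6, -0.4]
gripper_width: 0.752
grasp_force: 0.0
```

arm_command([
  {"travel": [0,0,0.1],"rotation": [0,0,0],"fingers": 0.5},
  {"travel": [0,0,0.1],"rotation": [0,0,0],"fingers": 0.5},
])

```text
clock: 7.8
tool_pos: [0.5446, 0.0889, 0.1258]
ee_rot: [-179.8, 0.4, 21.2]
contact_force: [-0.9, 0.5, -0.0]
gripper_width: 0.75
grasp_force: 0.0
```

```bash
python3 - <<'E'
from h import *
b=cam("side");a=cam("top"); s=r.state(); print(s["tool_pos"],s["ee_rot"],s["gripper_width"],s["grasp_force"],s["contact_force"])
p=box((.5465,.088),21,.09,.022,.02,.075);q=box((.545,.298),92,.09,.032,.012,.08)
crop(b,240,80,160,150,4,"s5.png",[p,q])
E
```

```text
[0.54675834 0.0887656  0.12984521] [-1.79958190e+02  6.25808250e-02  2.11619918e+01] 0.7505845771035681 0.0 [-0.19413543  0.64447156  0.5067477 ]
```

View pics/s5.png

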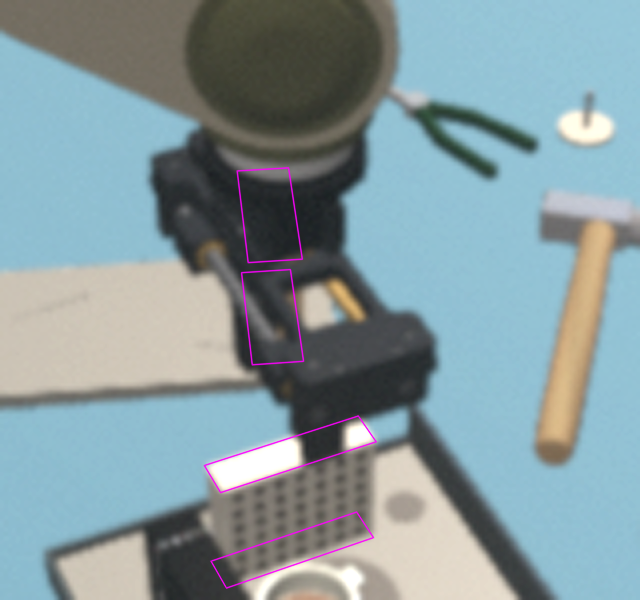

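The side view shows the fingers straddling the honeycomb (near finger at crop (322,435)); the firebrick is hidden behind the gripper.

arm_command([
  {"travel": [0,0,0.09],"rotation": [0,0,0],"fingers": 0.5},
  {"travel": [0,0,0.15],"rotation": [0,0,0],"fingers": 0.5},
  {"travel": [0,0,0.185],"rotation": [0,0,0],"fingers": 0.5},
  {"travel": [0,0,0.185],"rotation": [0,0,0],"fingers": 0.5},
  {"travel": [0,0,0.185],"rotation": [0,0,0],"fingers": -1},
])

```text
clock: 8.4
tool_pos: [0.5478, 0.088, 0.0571]
ee_rot: [180.0, -0.1, 21.0]
contact_force: [0.7, 0.3, 0.4]
gripper_width: 0.685
grasp_force: 0.0
```

arm_command([
  {"travel": [0,0,0],"rotation": [0,0,0],"fingers": -1},
  {"travel": [0,0,0],"rotation": [0,0,0],"fingers": -1},
  {"travel": [0,0,0],"rotation": [0,0,0],"fingers": -1},
  {"travel": [0,0,0],"rotation": [0,0,0],"fingers": -1},
  {"travel": [0,0,0],"rotation": [0,0,0],"fingers": -1},
])

```text
clock: 8.9
tool_pos: [0.5469, 0.0878, 0.0559]
ee_rot: [180.0, -0.0, 21.0]
contact_force: [-0.6, 0.3, 1.3]
gripper_width: 0.248
grasp_force: 24.8
```

arm_command([
  {"travel": [0,0,0],"rotation": [0,0,0],"fingers": -1},
  {"travel": [0,0,0],"rotation": [0,0,0],"fingers": -1},
  {"travel": [0,0,0],"rotation": [0,0,0],"fingers": -1},
])

```text
clock: 9.2
tool_pos: [0.547, 0.0877, 0.0559]
ee_rot: [180.0, -0.0, 21.0]
contact_force: [-0.1, -0.0, 1.9]
gripper_width: 0.248
grasp_force: 24.8
```

arm_command([
  {"travel": [0,0,-0.03],"rotation": [0,0,0],"fingers": -1},
  {"travel": [0,0,-0.09],"rotation": [0,0,0],"fingers": -1},
  {"travel": [0,0,-0.17],"rotation": [0,0,0],"fingers": -1},
  {"travel": [0,0,-0.25],"rotation": [0,0,0],"fingers": -1},
  {"travel": [0,0,-0.285],"rotation": [0,0,0],"fingers": -1},
])

```text
clock: 9.7
tool_pos: [0.5477, 0.0878, 0.1733]
ee_rot: [179.9, -0.2, 21.0]
contact_force: [-0.1, 0.4, -1.6]
gripper_width: 0.245
grasp_force: 24.8
```

arm_command([
  {"travel": [-0.0016,-0.0606,0],"rotation": [0,0,-0.08],"fingers": -1},
  {"travel": [-0.0033,-0.1212,0],"rotation": [0,0,-0.16],"fingers": -1},
  {"travel": [-0.0049,-0.1819,0],"rotation": [0,0,-0.24],"fingers": -1},
  {"travel": [-0.0066,-0.2425,0],"rotation": [0,0,-0.32],"fingers": -1},
  {"travel": [-0.0082,-0.3031,0],"rotation": [0,0,-0.4],"fingers": -1},
])

```text
clock: 10.2
tool_pos: [0.4998, 0.2006, 0.1703]
ee_rot: [180.0, -0.0, 57.3]
contact_force: [0.1, 0.4, -1.5]
gripper_width: 0.251
grasp_force: 24.8
```

arm_command([
  {"travel": [0.03,-0.041,0],"rotation": [0,0,-0.0778],"fingers": -1},
  {"travel": [0.0601,-0.0819,0],"rotation": [0,0,-0.1556],"fingers": -1},
  {"travel": [0.0901,-0.1229,0],"rotation": [0,0,-0.2333],"fingers": -1},
  {"travel": [0.1202,-0.1638,0],"rotation": [0,0,-0.3111],"fingers": -1},
  {"travel": [0.1502,-0.2048,0],"rotation": [0,0,-0.3889],"fingers": -1},
])

```text
clock: 10.7
tool_pos: [0.4639, 0.2955, 0.1703]
ee_rot: [180.0, -0.0, 92.3]
contact_force: [0.4, 0.1, -0.7]
gripper_width: 0.247
grasp_force: 24.8
```

```bash
python3 - <<'E'
from h import *
b=cam("side");a=cam("top"); s=r.state(); print(s["tool_pos"],s["ee_rot"],s["gripper_width"],s["grasp_force"],s["contact_force"])
p=box(s["tool_pos"][:2],s["ee_rot"][2],.09,.022,s["tool_pos"][2]-.036,.075);q=box((.545,.298),92,.09,.032,.012,.08)
crop(b,210,50,170,150,4,"s6.png",[p,q])
E
```

```text
[0.46347349 0.2963249  0.17024195] [ 1.79998405e+02 -2.38579444e-02  9.22452159e+01] 0.2464961284670078 24.845268348799436 [-0.17445999 -0.40117483 -1.6737701 ]
```

View pics/s6.png

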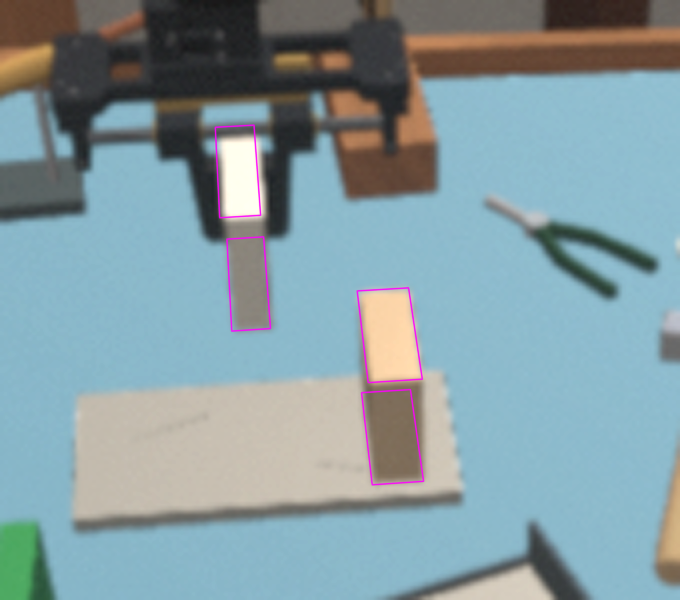

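The firebrick stands upright on the board, its base at crop (397,480). The honeycomb is held level above the board's middle at (250,328).

arm_command([
  {"travel": [0,0,0.1],"rotation": [0,0,0],"fingers": -1},
  {"travel": [0,0,0.2],"rotation": [0,0,0],"fingers": -1},
  {"travel": [0,0,0.27],"rotation": [0,0,0],"fingers": -1},
  {"travel": [0,0,0.285],"rotation": [0,0,0],"fingers": -1},
  {"travel": [0,0,0.295],"rotation": [0,0,0],"fingers": -1},
])

```text
clock: 11.3
tool_pos: [0.4649, 0.2944, 0.0522]
ee_rot: [180.0, 0.0, 91.9]
contact_force: [-0.1, 0.6, -1.3]
gripper_width: 0.249
grasp_force: 24.8
```

arm_command([
  {"travel": [0,0,0.008],"rotation": [0,0,0],"fingers": -1},
  {"travel": [0,0,0.009],"rotation": [0,0,0],"fingers": -1},
  {"travel": [0,0,0.009],"rotation": [0,0,0],"fingers": -1},
])

```text
clock: 11.6
tool_pos: [0.4649, 0.2949, 0.0491]
ee_rot: [179.9, -0.0, 92.0]
contact_force: [-0.4, 0.2, -2.2]
gripper_width: 0.25
grasp_force: 24.8
```

arm_command([
  {"travel": [0,0,0],"rotation": [0,0,0],"fingers": 0.4},
  {"travel": [0,0,0],"rotation": [0,0,0],"fingers": 0.4},
  {"travel": [0,0,0],"rotation": [0,0,0],"fingers": 0.4},
  {"travel": [0,0,0],"rotation": [0,0,0],"fingers": 0.4},
  {"travel": [0,0,0],"rotation": [0,0,0],"fingers": 0.4},
])

```text
clock: 12.1
tool_pos: [0.4645, 0.2948, 0.0482]
ee_rot: [180.0, -0.0, 92.0]
contact_force: [-0.0, -0.2, 0.1]
gripper_width: 0.677
grasp_force: 0.0
```

arm_command([
  {"travel": [0,0,-0.1],"rotation": [0,0,0],"fingers": 0.4},
  {"travel": [0,0,-0.2],"rotation": [0,0,0],"fingers": 0.4},
  {"travel": [0,0,-0.304],"rotation": [0,0,0],"fingers": 0.4},
  {"travel": [0,0,-0.304],"rotation": [0,0,0],"fingers": 0.4},
])

```text
clock: 12.5
tool_pos: [0.4664, 0.2957, 0.1751]
ee_rot: [179.5, -0.2, 92.0]
contact_force: [0.6, -0.3, -0.7]
gripper_width: 0.698
grasp_force: 0.0
```

arm_command([
  {"travel": [-0.0909,0.0068,0],"rotation": [0,0,-0.0528],"fingers": 0.5},
  {"travel": [-0.1819,0.0137,0],"rotation": [0,0,-0.1056],"fingers": 0.5},
  {"travel": [-0.2728,0.0205,0],"rotation": [0,0,-0.1583],"fingers": 0.5},
  {"travel": [-0.3637,0.0273,0],"rotation": [0,0,-0.2111],"fingers": 0.5},
  {"travel": [-0.3637,0.0273,0],"rotation": [0,0,-0.2111],"fingers": 0.5},
])

```text
clock: 13.0
tool_pos: [0.4806, 0.1467, 0.169]
ee_rot: [-179.9, 0.0, 110.9]
contact_force: [-0.5, 0.3, -0.2]
gripper_width: 0.751
grasp_force: 0.0
```

arm_command([
  {"travel": [-0.0861,-0.0217,0],"rotation": [0,0,0],"fingers": 0.5},
  {"travel": [-0.1722,-0.0433,0],"rotation": [0,0,0],"fingers": 0.5},
  {"travel": [-0.2582,-0.065,0],"rotation": [0,0,0],"fingers": 0.5},
  {"travel": [-0.3443,-0.0866,0],"rotation": [0,0,0],"fingers": 0.5},
  {"travel": [-0.3443,-0.0866,0],"rotation": [0,0,0],"fingers": 0.5},
])

```text
clock: 13.5
tool_pos: [0.4978, 0.0064, 0.1691]
ee_rot: [-180.0, 0.0, 110.8]
contact_force: [0.7, 0.6, 0.6]
gripper_width: 0.75
grasp_force: 0.0
```

arm_command([
  {"travel": [0,0,0.1],"rotation": [0,0,0],"fingers": 0.5},
  {"travel": [0,0,0.1],"rotation": [0,0,0],"fingers": 0.5},
  {"travel": [0,0,0.1],"rotation": [0,0,0],"fingers": 0.5},
])

```text
clock: 13.8
tool_pos: [0.4972, 0.0098, 0.1298]
ee_rot: [-179.9, -0.1, 111.0]
contact_force: [-0.1, -0.3, 1.4]
gripper_width: 0.747
grasp_force: 0.0
```

```bash
python3 - <<'E'
from h import *
b=cam("side");a=cam("top"); s=r.state(); print(s["tool_pos"],s["ee_rot"],s["gripper_width"],s["grasp_force"],s["contact_force"])
p=box((.497,.009),111,.1,.03,.02,.065);q=box((.464,.296),92,.09,.022,.012,.075)
crop(b,220,100,190,150,4,"s7.png",[p,q])
E
```

```text
[0.4980028  0.00940412 0.1309966 ] [1.79915671e+02 4.66468651e-02 1.11043002e+02] 0.7498721377094508 0.0 [-0.11654552  0.10400289  0.05874788]
```

View pics/s7.png

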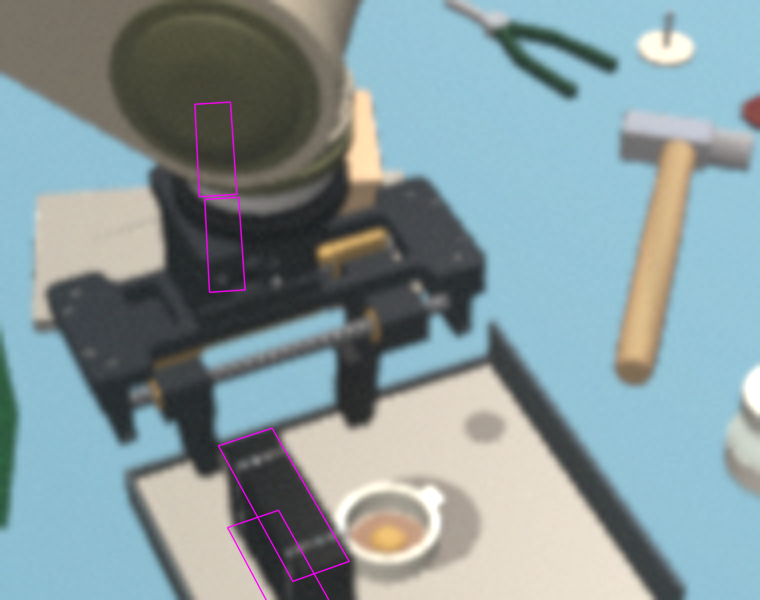

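The fingers straddle the charcoal (tips at crop (205,470) and (357,420)), and the dish is undisturbed at (388,530). I descend with a small +y trim.

arm_command([
  {"travel": [0,0.004,0.08],"rotation": [0,0,0],"fingers": 0.5},
  {"travel": [0,0.004,0.15],"rotation": [0,0,0],"fingers": 0.5},
  {"travel": [0,0.004,0.19],"rotation": [0,0,0],"fingers": 0.5},
  {"travel": [0,0.004,0.195],"rotation": [0,0,0],"fingers": 0.5},
  {"travel": [0,0.004,0.195],"rotation": [0,0,0],"fingers": 0.5},
])

```text
clock: 14.4
tool_pos: [0.4995, 0.0095, 0.0528]
ee_rot: [179.9, 0.0, 111.0]
contact_force: [0.4, -1.0, 0.7]
gripper_width: 0.752
grasp_force: 0.0
```

arm_command([
  {"travel": [0,0,0],"rotation": [0,0,0],"fingers": -1},
  {"travel": [0,0,0],"rotation": [0,0,0],"fingers": -1},
  {"travel": [0,0,0],"rotation": [0,0,0],"fingers": -1},
  {"travel": [0,0,0],"rotation": [0,0,0],"fingers": -1},
  {"travel": [0,0,0],"rotation": [0,0,0],"fingers": -1},
])

```text
clock: 14.9
tool_pos: [0.499, 0.0093, 0.0519]
ee_rot: [180.0, 0.0, 111.0]
contact_force: [0.1, 0.2, 3.4]
gripper_width: 0.338
grasp_force: 24.8
```

arm_command([
  {"travel": [0,0,0],"rotation": [0,0,0],"fingers": -1},
  {"travel": [0,0,0],"rotation": [0,0,0],"fingers": -1},
  {"travel": [0,0,0],"rotation": [0,0,0],"fingers": -1},
])

```text
clock: 15.2
tool_pos: [0.499, 0.0093, 0.0519]
ee_rot: [180.0, 0.0, 111.0]
contact_force: [-0.2, 0.7, 3.8]
gripper_width: 0.343
grasp_force: 24.8
```

```bash
python3 plan.py .4985,.0096,.17,111 .44,.15,.17,100 .384,.293,.17,92
```

```text
[0.44, 0.15, 0.17, 100.0] t [0.3801, -0.0107, -0.0] r 0.1222 rows 3.0
[0.384, 0.293, 0.17, 92.0] t [0.3764, -0.0758, -0.0] r 0.0889 rows 3.1
```

arm_command([
  {"travel": [0,0,-0.03],"rotation": [0,0,0],"fingers": -1},
  {"travel": [0,0,-0.09],"rotation": [0,0,0],"fingers": -1},
  {"travel": [0,0,-0.17],"rotation": [0,0,0],"fingers": -1},
  {"travel": [0,0,-0.25],"rotation": [0,0,0],"fingers": -1},
  {"travel": [0,0,-0.295],"rotation": [0,0,0],"fingers": -1},
])

```text
clock: 15.7
tool_pos: [0.4994, 0.0093, 0.1727]
ee_rot: [179.9, 0.1, 111.0]
contact_force: [0.1, 0.1, -1.5]
gripper_width: 0.338
grasp_force: 24.8
```

arm_command([
  {"travel": [0.076,-0.0021,0],"rotation": [0,0,0.0244],"fingers": -1},
  {"travel": [0.152,-0.0043,0],"rotation": [0,0,0.0489],"fingers": -1},
  {"travel": [0.2281,-0.0064,0],"rotation": [0,0,0.0733],"fingers": -1},
  {"travel": [0.3041,-0.0086,0],"rotation": [0,0,0.0978],"fingers": -1},
  {"travel": [0.3801,-0.0107,0],"rotation": [0,0,0.1222],"fingers": -1},
])

```text
clock: 16.2
tool_pos: [0.4397, 0.1508, 0.1703]
ee_rot: [180.0, 0.0, 99.9]
contact_force: [-0.5, -0.4, -0.8]
gripper_width: 0.34
grasp_force: 24.8
```

arm_command([
  {"travel": [0.0753,-0.0152,0],"rotation": [0,0,0.0178],"fingers": -1},
  {"travel": [0.1506,-0.0303,0],"rotation": [0,0,0.0356],"fingers": -1},
  {"travel": [0.2258,-0.0455,0],"rotation": [0,0,0.0533],"fingers": -1},
  {"travel": [0.3011,-0.0606,0],"rotation": [0,0,0.0711],"fingers": -1},
  {"travel": [0.3764,-0.0758,0],"rotation": [0,0,0.0889],"fingers": -1},
])

```text
clock: 16.7
tool_pos: [0.3837, 0.2938, 0.1703]
ee_rot: [180.0, -0.0, 91.9]
contact_force: [0.8, -0.7, -1.9]
gripper_width: 0.342
grasp_force: 24.8
```

```bash
python3 - <<'E'
from h import *
b=cam("side");a=cam("top"); s=r.state(); print(s["tool_pos"],s["ee_rot"],s["gripper_width"],s["grasp_force"],s["contact_force"])
p=box(s["tool_pos"][:2],s["ee_rot"][2],.1,.03,s["tool_pos"][2]-.032,.065);q=box((.464,.295),92,.09,.022,.012,.075);d=box((.384,.293),92,.1,.03,.012,.065)
crop(b,190,50,190,150,4,"s8.png",[p,q,d])
E
```

```text
[0.38298729 0.29497835 0.17023671] [-1.79994922e+02 -3.27939612e-02  9.21601447e+01] 0.33825869144228227 24.770785393193364 [ 0.20618686  0.33700069 -0.75483433]
```

View pics/s8.png

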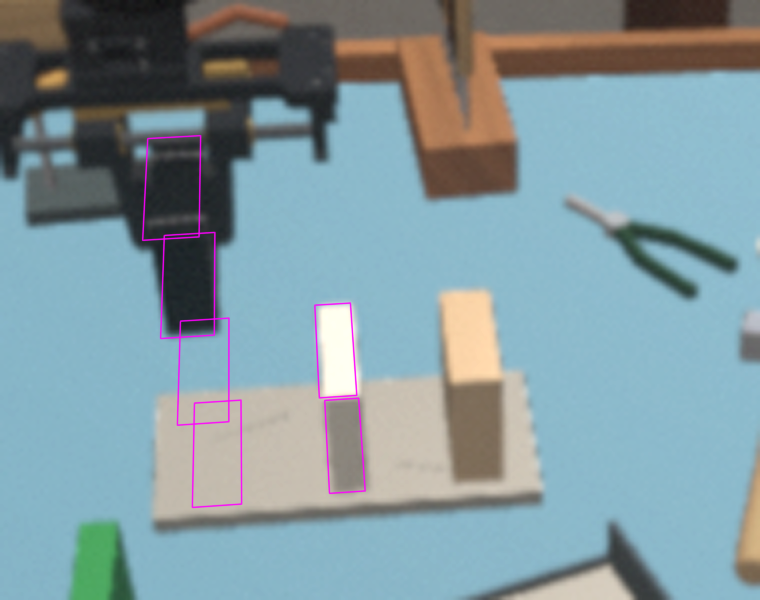

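Honeycomb (crop (345,490)) and firebrick (475,480) both stand upright on the board. The charcoal is held above its place at (217,455).

arm_command([
  {"travel": [0,0,0.1],"rotation": [0,0,0],"fingers": -1},
  {"travel": [0,0,0.2],"rotation": [0,0,0],"fingers": -1},
  {"travel": [0,0,0.275],"rotation": [0,0,0],"fingers": -1},
  {"travel": [0,0,0.295],"rotation": [0,0,0],"fingers": -1},
  {"travel": [0,0,0.305],"rotation": [0,0,0],"fingers": -1},
])

```text
clock: 17.3
tool_pos: [0.3847, 0.2925, 0.0479]
ee_rot: [-180.0, 0.0, 92.0]
contact_force: [-0.1, -0.1, -0.4]
gripper_width: 0.337
grasp_force: 24.8
```

arm_command([
  {"travel": [0,0,0.007],"rotation": [0,0,0],"fingers": -1},
  {"travel": [0,0,0.009],"rotation": [0,0,0],"fingers": -1},
  {"travel": [0,0,0.009],"rotation": [0,0,0],"fingers": -1},
])

```text
clock: 17.6
tool_pos: [0.3849, 0.2929, 0.045]
ee_rot: [179.9, -0.0, 92.0]
contact_force: [-0.0, 0.2, -0.8]
gripper_width: 0.338
grasp_force: 24.8
```

arm_command([
  {"travel": [0,0,0],"rotation": [0,0,0],"fingers": 0.4},
  {"travel": [0,0,0],"rotation": [0,0,0],"fingers": 0.4},
  {"travel": [0,0,0],"rotation": [0,0,0],"fingers": 0.4},
  {"travel": [0,0,0],"rotation": [0,0,0],"fingers": 0.4},
  {"travel": [0,0,0],"rotation": [0,0,0],"fingers": 0.4},
])

```text
clock: 18.1
tool_pos: [0.3844, 0.2928, 0.0442]
ee_rot: [180.0, -0.0, 92.0]
contact_force: [-0.6, 0.3, 0.3]
gripper_width: 0.698
grasp_force: 0.0
```

arm_command([
  {"travel": [0,0,-0.1],"rotation": [0,0,0],"fingers": 0.4},
  {"travel": [0,0,-0.2],"rotation": [0,0,0],"fingers": 0.4},
  {"travel": [0,0,-0.314],"rotation": [0,0,0],"fingers": 0.4},
  {"travel": [0,0,-0.314],"rotation": [0,0,0],"fingers": 0.4},
])

```text
clock: 18.5
tool_pos: [0.3865, 0.2938, 0.1749]
ee_rot: [179.5, -0.2, 92.0]
contact_force: [1.3, -1.0, 0.2]
gripper_width: 0.697
grasp_force: 0.0
```

```bash
python3 - <<'E'
from h import *
from scipy import ndimage
b=cam("side");a=cam("top")
def blob(d,lo,hi,box):
    h=cv2.cvtColor(d["color"],cv2.COLOR_BGR2HSV);x0,y0,x1,y1=box
    m=cv2.inRange(h[y0:y1,x0:x1],lo,hi); ys,xs=np.nonzero(m); return [xs.mean()+x0,ys.mean()+y0],len(xs)
# rim-bounded dish: brass button centre (about 6 mm above dish base?) as cross-check
for d,bx in((a,(285,230,325,270)),(b,(295,215,340,245))):
    p,n=blob(d,(0,70,40),(30,255,255),bx); print(d["n"],p,n,ray(d,[p],.035))
s=r.state();print(s["tool_pos"],s["ee_rot"])
E
python3 plan.py .384,.293,.17,92 .47,.15,.16,61 .551,.0276,.12,31 .551,.0276,.022,31 .551,.0276,.12,31 .51,-.14,.12,31 .467,-.305,.11,31 .467,-.305,.02,31 .467,-.305,.0105,31
```

```text
top [np.float64(303.69026548672565), np.float64(249.49852507374632)] 339 [[0.54950149 0.02811983 0.035     ]]
side [np.float64(316.5), np.float64(233.0)] 120 [[0.55158564 0.02654639 0.035     ]]
[0.3844866  0.29280298 0.16996414] [ 1.79932237e+02 -2.66559467e-02  9.20049950e+01]
[0.47, 0.15, 0.16, 61.0] t [-0.3648, 0.2024, 0.025] r 0.3444 rows 3.6
[0.551, 0.0276, 0.12, 31.0] t [-0.1695, 0.3255, 0.1] r 0.3333 rows 3.5
[0.551, 0.0276, 0.022, 31.0] t [0.0, -0.0, 0.245] r 0.0 rows 2.0
[0.551, 0.0276, 0.12, 31.0] t [0.0, 0.0, -0.245] r 0.0 rows 2.0
[0.51, -0.14, 0.12, 31.0] t [-0.3037, 0.3064, 0.0] r 0.0 rows 3.5
[0.467, -0.305, 0.11, 31.0] t [-0.3046, 0.2982, 0.025] r 0.0 rows 3.4
[0.467, -0.305, 0.02, 31.0] t [0.0, -0.0, 0.225] r 0.0 rows 1.8
[0.467, -0.305, 0.0105, 31.0] t [0.0, -0.0, 0.0237] r 0.0 rows 0.2
```

arm_command([
  {"travel": [-0.073,0.0405,0.005],"rotation": [0,0,0.0689],"fingers": 1},
  {"travel": [-0.1459,0.081,0.01],"rotation": [0,0,0.1378],"fingers": 1},
  {"travel": [-0.2189,0.1214,0.015],"rotation": [0,0,0.2066],"fingers": 1},
  {"travel": [-0.2918,0.1619,0.02],"rotation": [0,0,0.2755],"fingers": 1},
  {"travel": [-0.3648,0.2024,0.025],"rotation": [0,0,0.3444],"fingers": 1},
])

```text
clock: 19.1
tool_pos: [0.4702, 0.1484, 0.1578]
ee_rot: [-179.8, 0.1, 60.7]
contact_force: [0.8, 0.2, 0.2]
gripper_width: 0.999
grasp_force: 0.0
```

arm_command([
  {"travel": [-0.0339,0.0651,0.02],"rotation": [0,0,0.0667],"fingers": 1},
  {"travel": [-0.0678,0.1302,0.04],"rotation": [0,0,0.1333],"fingers": 1},
  {"travel": [-0.1017,0.1953,0.06],"rotation": [0,0,0.2],"fingers": 1},
  {"travel": [-0.1356,0.2604,0.08],"rotation": [0,0,0.2666],"fingers": 1},
  {"travel": [-0.1695,0.3255,0.1],"rotation": [0,0,0.3333],"fingers": 1},
])

```text
clock: 19.6
tool_pos: [0.5511, 0.0264, 0.1173]
ee_rot: [-179.9, 0.2, 30.8]
contact_force: [0.4, 1.2, 0.4]
gripper_width: 1.003
grasp_force: 0.0
```

arm_command([
  {"travel": [0,0,0.0],"rotation": [0,0,0],"fingers": 1},
  {"travel": [0,0,0.08],"rotation": [0,0,0],"fingers": 1},
  {"travel": [0,0,0.15],"rotation": [0,0,0],"fingers": 1},
  {"travel": [0,0,0.15],"rotation": [0,0,0],"fingers": 1},
  {"travel": [0,0,0.15],"rotation": [0,0,0],"fingers": 1},
])

```text
clock: 20.1
tool_pos: [0.551, 0.0278, 0.0596]
ee_rot: [-179.9, 0.1, 31.1]
contact_force: [0.1, -0.5, 1.3]
gripper_width: 1.008
grasp_force: 0.0
```

```bash
python3 - <<'E'
from h import *
b=cam("side");a=cam("top"); s=r.state(); print(s["tool_pos"],s["ee_rot"],s["gripper_width"],s["contact_force"])
t=np.linspace(0,6.283,24,False);c=lambda x,y,z,R:np.c_[x+R*np.cos(t),y+R*np.sin(t),0*t+z]
crop(b,190,80,200,150,4,"s9.png",[c(.551,.0276,.044,.028),c(.551,.0276,.027,.028),box((.384,.293),92,.1,.03,.012,.065)])
E
```

```text
[0.55193468 0.0275541  0.06092092] [ 1.79938830e+02 -7.67910611e-02  3.10494981e+01] 1.0013481357660492 [-0.60236306 -0.54362356 -0.00763799]
```

View pics/s9.png

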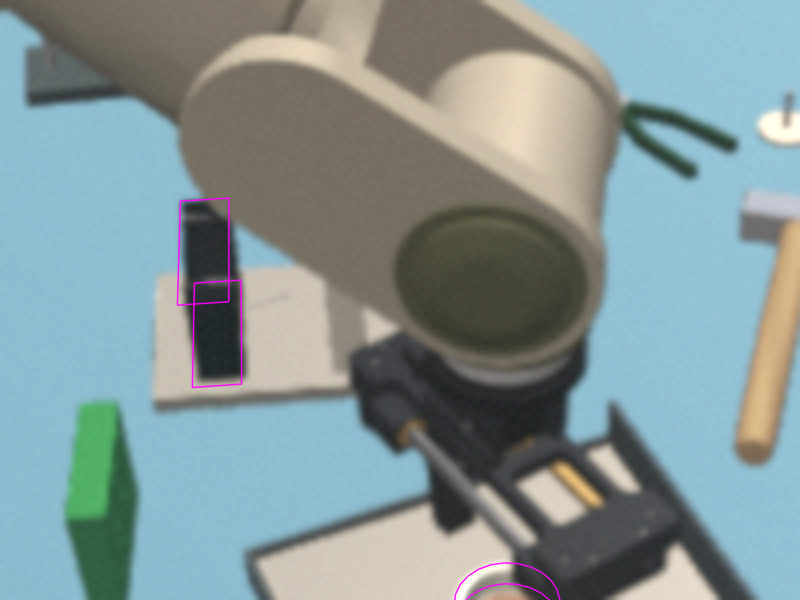

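The charcoal stands upright on the board, its base at crop (220,380). The fingers are around the dish, whose rim is at (505,595). Descend and grip the dish.

arm_command([
  {"travel": [0,0,0.04],"rotation": [0,0,0],"fingers": 1},
  {"travel": [0,0,0.08],"rotation": [0,0,0],"fingers": 1},
  {"travel": [0,0,0.095],"rotation": [0,0,0],"fingers": 1},
  {"travel": [0,0,0.095],"rotation": [0,0,0],"fingers": 1},
  {"travel": [0,0,0.095],"rotation": [0,0,0],"fingers": 1},
])

```text
clock: 20.7
tool_pos: [0.552, 0.0273, 0.0227]
ee_rot: [179.9, -0.1, 31.0]
contact_force: [0.4, 0.6, -0.3]
gripper_width: 1.0
grasp_force: 0.0
```

arm_command([
  {"travel": [0,0,0],"rotation": [0,0,0],"fingers": -1},
  {"travel": [0,0,0],"rotation": [0,0,0],"fingers": -1},
  {"travel": [0,0,0],"rotation": [0,0,0],"fingers": -1},
  {"travel": [0,0,0],"rotation": [0,0,0],"fingers": -1},
  {"travel": [0,0,0],"rotation": [0,0,0],"fingers": -1},
], force=20)

```text
clock: 21.2
tool_pos: [0.5515, 0.0273, 0.0219]
ee_rot: [180.0, -0.0, 31.0]
contact_force: [0.1, -0.0, 0.8]
gripper_width: 0.629
grasp_force: 20.0
```

arm_command([
  {"travel": [0,0,0],"rotation": [0,0,0],"fingers": -1},
  {"travel": [0,0,0],"rotation": [0,0,0],"fingers": -1},
])

```text
clock: 21.4
tool_pos: [0.5515, 0.0274, 0.0219]
ee_rot: [180.0, -0.0, 31.0]
contact_force: [-1.5, -0.1, 1.3]
gripper_width: 0.629
grasp_force: 19.9
```

arm_command([
  {"travel": [0,0,-0.02],"rotation": [0,0,0],"fingers": -1},
  {"travel": [0,0,-0.07],"rotation": [0,0,0],"fingers": -1},
  {"travel": [0,0,-0.14],"rotation": [0,0,0],"fingers": -1},
  {"travel": [0,0,-0.21],"rotation": [0,0,0],"fingers": -1},
  {"travel": [0,0,-0.245],"rotation": [0,0,0],"fingers": -1},
])

```text
clock: 21.9
tool_pos: [0.5521, 0.0273, 0.1224]
ee_rot: [179.9, -0.1, 31.0]
contact_force: [-0.2, -0.3, -1.1]
gripper_width: 0.628
grasp_force: 20.0
```

arm_command([
  {"travel": [-0.04,0.04,0],"rotation": [0,0,0],"fingers": -1},
  {"travel": [-0.1,0.1,0],"rotation": [0,0,0],"fingers": -1},
  {"travel": [-0.165,0.165,0],"rotation": [0,0,0],"fingers": -1},
  {"travel": [-0.23,0.23,0],"rotation": [0,0,0],"fingers": -1},
  {"travel": [-0.3037,0.3064,0],"rotation": [0,0,0],"fingers": -1},
])

```text
clock: 22.4
tool_pos: [0.5099, -0.1412, 0.1202]
ee_rot: [180.0, -0.0, 31.1]
contact_force: [-0.2, -0.3, -0.4]
gripper_width: 0.627
grasp_force: 20.0
```

arm_command([
  {"travel": [-0.075,0.073,0],"rotation": [0,0,0],"fingers": -1},
  {"travel": [-0.15,0.146,0],"rotation": [0,0,0],"fingers": -1},
  {"travel": [-0.22,0.215,0.01],"rotation": [0,0,0],"fingers": -1},
  {"travel": [-0.275,0.27,0.02],"rotation": [0,0,0],"fingers": -1},
  {"travel": [-0.3046,0.2982,0.025],"rotation": [0,0,0],"fingers": -1},
])

```text
clock: 22.9
tool_pos: [0.4666, -0.3073, 0.1097]
ee_rot: [180.0, 0.0, 30.9]
contact_force: [1.0, 0.7, -0.9]
gripper_width: 0.626
grasp_force: 20.0
```

arm_command([
  {"travel": [0,0,0.03],"rotation": [0,0,0],"fingers": -1},
  {"travel": [0,0,0.09],"rotation": [0,0,0],"fingers": -1},
  {"travel": [0,0,0.15],"rotation": [0,0,0],"fingers": -1},
  {"travel": [0,0,0.17],"rotation": [0,0,0],"fingers": -1},
  {"travel": [0,0,0.17],"rotation": [0,0,0],"fingers": -1},
])

```text
clock: 23.4
tool_pos: [0.4675, -0.3038, 0.0408]
ee_rot: [-179.9, 0.0, 31.1]
contact_force: [-0.6, -0.1, -0.3]
gripper_width: 0.63
grasp_force: 20.0
```

```bash
python3 - <<'E'
from h import *
b=cam("side");a=cam("top"); s=r.state(); print(s["tool_pos"],s["ee_rot"],s["gripper_width"],s["grasp_force"],s["contact_force"])
t=np.linspace(0,6.283,24,False);c=lambda x,y,z,R:np.c_[x+R*np.cos(t),y+R*np.sin(t),0*t+z]
x,y,z=s["tool_pos"]
crop(b,210,290,150,150,4,"s10.png",[c(x,y,z+.022,.028),c(x,y,z-.002,.02),c(.467,-.305,.008,.055)])
E
```

```text
[ 0.46809703 -0.3049359   0.04250855] [ 1.79944824e+02 -2.05377459e-02  3.10523690e+01] 0.6304915321236745 20.00110731984023 [-0.28888353 -0.04667492 -1.62299183]
```

View pics/s10.png

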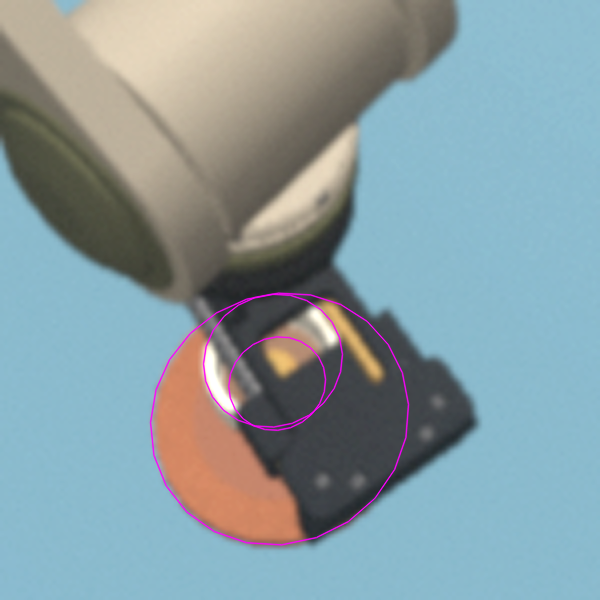

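The dish is held level over the tile, and its button at crop (283,357) sits inside the ring near the tile's middle. Lower and release.

arm_command([
  {"travel": [0,0,0.03],"rotation": [0,0,0],"fingers": -1},
  {"travel": [0,0,0.055],"rotation": [0,0,0],"fingers": -1},
  {"travel": [0,0,0.07],"rotation": [0,0,0],"fingers": -1},
  {"travel": [0,0,0.078],"rotation": [0,0,0],"fingers": -1},
  {"travel": [0,0,0.079],"rotation": [0,0,0],"fingers": -1},
])

```text
clock: 24.0
tool_pos: [0.4674, -0.3053, 0.0099]
ee_rot: [-180.0, 0.0, 31.0]
contact_force: [-0.5, -0.4, -0.9]
gripper_width: 0.625
grasp_force: 20.0
```

arm_command([
  {"travel": [0,0,0],"rotation": [0,0,0],"fingers": -1},
  {"travel": [0,0,0],"rotation": [0,0,0],"fingers": 0.4},
  {"travel": [0,0,0],"rotation": [0,0,0],"fingers": 0.7},
  {"travel": [0,0,0],"rotation": [0,0,0],"fingers": 1},
  {"travel": [0,0,0],"rotation": [0,0,0],"fingers": 1},
])

```text
clock: 24.5
tool_pos: [0.4676, -0.3053, 0.0102]
ee_rot: [180.0, -0.0, 31.0]
contact_force: [-0.6, 0.2, 0.5]
gripper_width: 0.948
grasp_force: 0.0
```

arm_command([
  {"travel": [0,0,0],"rotation": [0,0,0],"fingers": 1},
  {"travel": [0,0,0],"rotation": [0,0,0],"fingers": 1},
  {"travel": [0,0,-0.04],"rotation": [0,0,0],"fingers": 1},
  {"travel": [0,0,-0.12],"rotation": [0,0,0],"fingers": 1},
  {"travel": [0,0,-0.23],"rotation": [0,0,0],"fingers": 1},
])

```text
clock: 25.0
tool_pos: [0.4667, -0.3046, 0.1018]
ee_rot: [-179.8, 0.1, 31.0]
contact_force: [0.2, 0.2, 1.1]
gripper_width: 1.002
grasp_force: 0.0
```

```bash
python3 - <<'E'
from h import *
s=r.state(); print(s["tool_pos"],s["ee_rot"],s["gripper_width"])
E
python3 plan.py .467,-.305,.1025,31 .495,-.1,.17,48 .52,.1,.17,68 .544,.298,.17,92 .544,.298,.0485,92; echo; python3 plan.py .544,.298,.17,92 .565,.14,.17,55 .587,-.022,.17,21; echo;  python3 plan.py .587,-.022,.17,21 .526,.14,.17,57 .464,.295,.17,92 .5,.2,.17,57 .5465,.088,.17,21; echo; python3 plan.py .5465,.088,.17,21 .46,.19,.17,57 .384,.293,.17,92 .44,.15,.17,100 .4985,.0096,.17,111
```

```text
[ 0.46669315 -0.30455991  0.10176529] [-1.79784446e+02  5.11161729e-02  3.10014045e+01] 1.0018327504966729
[0.495, -0.1, 0.17, 48.0] t [0.324, -0.4032, -0.1688] r -0.1889 rows 4.4
[0.52, 0.1, 0.17, 68.0] t [0.4134, -0.2881, -0.0] r -0.2222 rows 4.0
[0.544, 0.298, 0.17, 92.0] t [0.4814, -0.1298, -0.0] r -0.2667 rows 4.0
[0.544, 0.298, 0.0485, 92.0] t [0.0, -0.0, 0.3037] r 0.0 rows 2.4

[0.565, 0.14, 0.17, 55.0] t [-0.3966, 0.0387, 0.0] r 0.4111 rows 4.3
[0.587, -0.022, 0.17, 21.0] t [-0.3002, 0.2774, 0.0] r 0.3778 rows 4.0

[0.526, 0.14, 0.17, 57.0] t [0.0028, -0.4328, -0.0] r -0.4 rows 4.2
[0.464, 0.295, 0.17, 92.0] t [0.2406, -0.341, -0.0] r -0.3889 rows 4.1
[0.5, 0.2, 0.17, 57.0] t [-0.2405, 0.0817, 0.0] r 0.3889 rows 4.1
[0.5465, 0.088, 0.17, 21.0] t [-0.1715, 0.25, 0.0] r 0.4 rows 4.2

[0.46, 0.19, 0.17, 57.0] t [-0.1105, -0.3156, -0.0] r -0.4 rows 4.2
[0.384, 0.293, 0.17, 92.0] t [0.1125, -0.2996, -0.0] r -0.3889 rows 4.1
[0.44, 0.15, 0.17, 100.0] t [-0.3622, 0.1274, 0.0] r -0.0889 rows 3.1
[0.4985, 0.0096, 0.17, 111.0] t [-0.3711, 0.0831, 0.0] r -0.1222 rows 3.0
```

arm_command([
  {"travel": [0.065,-0.081,-0.05],"rotation": [0,0,-0.04],"fingers": 0.5},
  {"travel": [0.13,-0.161,-0.1],"rotation": [0,0,-0.08],"fingers": 0.5},
  {"travel": [0.195,-0.242,-0.14],"rotation": [0,0,-0.12],"fingers": 0.5},
  {"travel": [0.26,-0.323,-0.1688],"rotation": [0,0,-0.16],"fingers": 0.5},
  {"travel": [0.324,-0.4032,-0.1688],"rotation": [0,0,-0.1889],"fingers": 0.5},
])

```text
clock: 25.5
tool_pos: [0.4961, -0.0989, 0.1713]
ee_rot: [179.8, -0.1, 48.1]
contact_force: [0.5, 0.0, -0.3]
gripper_width: 0.751
grasp_force: 0.0
```

arm_command([
  {"travel": [0.0827,-0.0576,0],"rotation": [0,0,-0.0444],"fingers": 0.5},
  {"travel": [0.1654,-0.1152,0],"rotation": [0,0,-0.0889],"fingers": 0.5},
  {"travel": [0.248,-0.1729,0],"rotation": [0,0,-0.1333],"fingers": 0.5},
  {"travel": [0.3307,-0.2305,0],"rotation": [0,0,-0.1778],"fingers": 0.5},
  {"travel": [0.4134,-0.2881,0],"rotation": [0,0,-0.2222],"fingers": 0.5},
])

```text
clock: 26.0
tool_pos: [0.5204, 0.1014, 0.1698]
ee_rot: [180.0, -0.0, 68.2]
contact_force: [1.0, -0.9, 0.2]
gripper_width: 0.753
grasp_force: 0.0
```

arm_command([
  {"travel": [0.0963,-0.026,0],"rotation": [0,0,-0.0533],"fingers": 0.5},
  {"travel": [0.1926,-0.0519,0],"rotation": [0,0,-0.1067],"fingers": 0.5},
  {"travel": [0.2888,-0.0779,0],"rotation": [0,0,-0.16],"fingers": 0.5},
  {"travel": [0.3851,-0.1038,0],"rotation": [0,0,-0.2134],"fingers": 0.5},
  {"travel": [0.4814,-0.1298,0],"rotation": [0,0,-0.2667],"fingers": 0.5},
])

```text
clock: 26.5
tool_pos: [0.5443, 0.2994, 0.1697]
ee_rot: [180.0, 0.0, 92.2]
contact_force: [0.1, -0.8, 0.5]
gripper_width: 0.746
grasp_force: 0.0
```

arm_command([
  {"travel": [0,0,0],"rotation": [0,0,0],"fingers": 0.5},
  {"travel": [0,0,0],"rotation": [0,0,0],"fingers": 0.5},
  {"travel": [0,0,0],"rotation": [0,0,0],"fingers": 0.5},
])

```text
clock: 26.8
tool_pos: [0.5445, 0.2968, 0.1696]
ee_rot: [-180.0, 0.0, 91.9]
contact_force: [-1.0, -0.2, -0.2]
gripper_width: 0.75
grasp_force: 0.0
```

```bash
python3 - <<'E'
from h import *
s=r.state(); print(s["tool_pos"],s["ee_rot"],s["gripper_width"],move((.5445,.2978,.0485),92))
E
```

```text
[0.54447661 0.29675257 0.16959935] [-1.79983237e+02  1.89794433e-02  9.19231647e+01] 0.7497525393550142 (array([2.700e-03, 2.000e-04, 3.027e-01]), array([-0.0002,  0.0002, -0.0009]))
```

arm_command([
  {"travel": [0,0,0.1],"rotation": [0,0,0],"fingers": 0.5},
  {"travel": [0,0,0.2],"rotation": [0,0,0],"fingers": 0.5},
  {"travel": [0,0,0.28],"rotation": [0,0,0],"fingers": 0.5},
  {"travel": [0,0,0.3037],"rotation": [0,0,0],"fingers": 0.5},
  {"travel": [0,0,0.3037],"rotation": [0,0,0],"fingers": 0.5},
])

```text
clock: 27.3
tool_pos: [0.5444, 0.2968, 0.0478]
ee_rot: [-179.9, 0.0, 91.9]
contact_force: [-0.3, -0.3, 1.0]
gripper_width: 0.751
grasp_force: 0.0
```

arm_command([
  {"travel": [0,0,0],"rotation": [0,0,0],"fingers": -1},
  {"travel": [0,0,0],"rotation": [0,0,0],"fingers": -1},
  {"travel": [0,0,0],"rotation": [0,0,0],"fingers": -1},
  {"travel": [0,0,0],"rotation": [0,0,0],"fingers": -1},
  {"travel": [0,0,0],"rotation": [0,0,0],"fingers": -1},
], force=25)

```text
clock: 27.8
tool_pos: [0.5446, 0.2978, 0.0487]
ee_rot: [180.0, -0.0, 92.0]
contact_force: [-0.9, -1.0, 2.8]
gripper_width: 0.363
grasp_force: 25.0
```

arm_command([
  {"travel": [0,0,0],"rotation": [0,0,0],"fingers": -1},
  {"travel": [0,0,0],"rotation": [0,0,0],"fingers": -1},
  {"travel": [0,0,0],"rotation": [0,0,0],"fingers": -1},
])

```text
clock: 28.1
tool_pos: [0.5446, 0.2978, 0.0487]
ee_rot: [180.0, -0.0, 92.0]
contact_force: [-2.1, -0.9, 6.7]
gripper_width: 0.363
grasp_force: 25.0
```

arm_command([
  {"travel": [0,0,-0.03],"rotation": [0,0,0],"fingers": -1},
  {"travel": [0,0,-0.09],"rotation": [0,0,0],"fingers": -1},
  {"travel": [0,0,-0.17],"rotation": [0,0,0],"fingers": -1},
  {"travel": [0,0,-0.25],"rotation": [0,0,0],"fingers": -1},
  {"travel": [0,0,-0.3037],"rotation": [0,0,0],"fingers": -1},
])

```text
clock: 28.6
tool_pos: [0.5447, 0.2978, 0.1724]
ee_rot: [179.9, -0.0, 92.0]
contact_force: [0.1, -0.1, -1.4]
gripper_width: 0.362
grasp_force: 25.0
```

arm_command([
  {"travel": [-0.0793,0.0077,0],"rotation": [0,0,0.0822],"fingers": -1},
  {"travel": [-0.1586,0.0155,0],"rotation": [0,0,0.1644],"fingers": -1},
  {"travel": [-0.238,0.0232,0],"rotation": [0,0,0.2467],"fingers": -1},
  {"travel": [-0.3173,0.031,0],"rotation": [0,0,0.3289],"fingers": -1},
  {"travel": [-0.3966,0.0387,0],"rotation": [0,0,0.4111],"fingers": -1},
])

```text
clock: 29.1
tool_pos: [0.5653, 0.1385, 0.17]
ee_rot: [-180.0, 0.0, 54.7]
contact_force: [-0.1, 0.6, -1.5]
gripper_width: 0.361
grasp_force: 25.0
```

arm_command([
  {"travel": [-0.06,0.0555,0],"rotation": [0,0,0.0756],"fingers": -1},
  {"travel": [-0.12,0.111,0],"rotation": [0,0,0.1511],"fingers": -1},
  {"travel": [-0.18,0.1664,0],"rotation": [0,0,0.2267],"fingers": -1},
  {"travel": [-0.24,0.2219,0],"rotation": [0,0,0.3022],"fingers": -1},
  {"travel": [-0.3002,0.2774,0],"rotation": [0,0,0.3778],"fingers": -1},
])

```text
clock: 29.6
tool_pos: [0.5874, -0.0236, 0.17]
ee_rot: [-180.0, 0.0, 20.7]
contact_force: [1.3, -0.1, -2.1]
gripper_width: 0.363
grasp_force: 25.0
```

arm_command([
  {"travel": [0,0,0.1],"rotation": [0,0,0],"fingers": -1},
  {"travel": [0,0,0.2],"rotation": [0,0,0],"fingers": -1},
  {"travel": [0,0,0.24],"rotation": [0,0,0],"fingers": -1},
  {"travel": [0,0,0.24],"rotation": [0,0,0],"fingers": -1},
  {"travel": [0,0,0.24],"rotation": [0,0,0],"fingers": -1},
])

```text
clock: 30.1
tool_pos: [0.588, -0.0224, 0.0747]
ee_rot: [180.0, -0.1, 21.0]
contact_force: [0.3, 0.8, -1.5]
gripper_width: 0.364
grasp_force: 25.0
```

```bash
python3 - <<'E'
from h import *
b=cam("side"); s=r.state(); print(s["tool_pos"],s["ee_rot"],s["gripper_width"],s["grasp_force"],move((.5875,-.0222,.0565),21))
E
```

```text
[ 0.58828403 -0.02237832  0.07523272] [ 1.79924741e+02 -1.11704139e-01  2.10200086e+01] 0.3588714957712364 24.998464356176555 (array([-0.0018, -0.0012,  0.0468]), array([ 0.0008, -0.0012,  0.0002]))
```

arm_command([
  {"travel": [0,0,0.015],"rotation": [0,0,0],"fingers": -1},
  {"travel": [0,0,0.03],"rotation": [0,0,0],"fingers": -1},
  {"travel": [0,0,0.04],"rotation": [0,0,0],"fingers": -1},
  {"travel": [0,0,0.045],"rotation": [0,0,0],"fingers": -1},
  {"travel": [0,0,0.045],"rotation": [0,0,0],"fingers": -1},
])

```text
clock: 30.65
tool_pos: [0.5874, -0.0222, 0.0567]
ee_rot: [180.0, 0.0, 21.0]
contact_force: [-3.8, 1.3, 9.9]
gripper_width: 0.36
grasp_force: 25.0
```

arm_command([
  {"travel": [0,0,0],"rotation": [0,0,0],"fingers": -1},
  {"travel": [0,0,0],"rotation": [0,0,0],"fingers": 0.5},
  {"travel": [0,0,0],"rotation": [0,0,0],"fingers": 0.5},
  {"travel": [0,0,0],"rotation": [0,0,0],"fingers": 0.5},
  {"travel": [0,0,0],"rotation": [0,0,0],"fingers": 0.5},
])

```text
clock: 31.15
tool_pos: [0.5875, -0.0223, 0.0555]
ee_rot: [-180.0, 0.0, 21.0]
contact_force: [0.3, -0.3, -0.3]
gripper_width: 0.7
grasp_force: 0.0
```

arm_command([
  {"travel": [0,0,-0.08],"rotation": [0,0,0],"fingers": 0.5},
  {"travel": [0,0,-0.18],"rotation": [0,0,0],"fingers": 0.5},
  {"travel": [0,0,-0.285],"rotation": [0,0,0],"fingers": 0.5},
  {"travel": [0,0,-0.285],"rotation": [0,0,0],"fingers": 0.5},
])

```text
clock: 31.55
tool_pos: [0.5897, -0.0227, 0.1753]
ee_rot: [179.7, -0.5, 21.0]
contact_force: [0.6, 0.0, 0.1]
gripper_width: 0.753
grasp_force: 0.0
```

arm_command([
  {"travel": [0.0006,-0.0866,0],"rotation": [0,0,-0.08],"fingers": 0.5},
  {"travel": [0.0011,-0.1731,0],"rotation": [0,0,-0.16],"fingers": 0.5},
  {"travel": [0.0017,-0.2597,0],"rotation": [0,0,-0.24],"fingers": 0.5},
  {"travel": [0.0022,-0.3462,0],"rotation": [0,0,-0.32],"fingers": 0.5},
  {"travel": [0.0028,-0.4328,0],"rotation": [0,0,-0.4],"fingers": 0.5},
])

```text
clock: 32.05
tool_pos: [0.5256, 0.1409, 0.1688]
ee_rot: [-180.0, 0.0, 57.3]
contact_force: [0.2, 0.9, 0.2]
gripper_width: 0.749
grasp_force: 0.0
```

arm_command([
  {"travel": [0.0481,-0.0682,0],"rotation": [0,0,-0.0778],"fingers": 0.4},
  {"travel": [0.0962,-0.1364,0],"rotation": [0,0,-0.1556],"fingers": 0.4},
  {"travel": [0.1444,-0.2046,0],"rotation": [0,0,-0.2333],"fingers": 0.4},
  {"travel": [0.1925,-0.2728,0],"rotation": [0,0,-0.3111],"fingers": 0.4},
  {"travel": [0.2406,-0.341,0],"rotation": [0,0,-0.3889],"fingers": 0.4},
])

```text
clock: 32.55
tool_pos: [0.4636, 0.2958, 0.1688]
ee_rot: [-179.9, 0.0, 92.3]
contact_force: [0.8, 0.2, -0.7]
gripper_width: 0.702
grasp_force: 0.0
```

arm_command([
  {"travel": [0,0,0],"rotation": [0,0,0],"fingers": 0.4},
  {"travel": [0,0,0],"rotation": [0,0,0],"fingers": 0.4},
  {"travel": [0,0,0],"rotation": [0,0,0],"fingers": 0.4},
])

```text
clock: 32.85
tool_pos: [0.4648, 0.2938, 0.1692]
ee_rot: [-180.0, 0.0, 91.9]
contact_force: [-0.3, 0.4, 0.8]
gripper_width: 0.702
grasp_force: 0.0
```

```bash
python3 - <<'E'
from h import *
b=cam("side"); s=r.state(); print(s["tool_pos"],s["ee_rot"],s["gripper_width"],s["grasp_force"],move((.4645,.2948,.0482),92))
E
```

```text
[0.4649404  0.29373087 0.1693404 ] [-1.79980945e+02  1.50690771e-02  9.18756836e+01] 0.6997950543815609 0.0 (array([ 0.0028, -0.0009,  0.3029]), array([-0.0002,  0.0002, -0.0014]))
```

arm_command([
  {"travel": [0,0,0.1],"rotation": [0,0,0],"fingers": 0.4},
  {"travel": [0,0,0.2],"rotation": [0,0,0],"fingers": 0.4},
  {"travel": [0,0,0.28],"rotation": [0,0,0],"fingers": 0.4},
  {"travel": [0,0,0.3025],"rotation": [0,0,0],"fingers": 0.4},
  {"travel": [0,0,0.3025],"rotation": [0,0,0],"fingers": 0.4},
])

```text
clock: 33.4
tool_pos: [0.4646, 0.294, 0.0482]
ee_rot: [-179.9, 0.0, 91.9]
contact_force: [0.6, 0.2, 1.4]
gripper_width: 0.699
grasp_force: 0.0
```

arm_command([
  {"travel": [0,0,0],"rotation": [0,0,0],"fingers": -1},
  {"travel": [0,0,0],"rotation": [0,0,0],"fingers": -1},
  {"travel": [0,0,0],"rotation": [0,0,0],"fingers": -1},
  {"travel": [0,0,0],"rotation": [0,0,0],"fingers": -1},
  {"travel": [0,0,0],"rotation": [0,0,0],"fingers": -1},
])

```text
clock: 33.9
tool_pos: [0.4646, 0.2948, 0.049]
ee_rot: [180.0, -0.0, 92.0]
contact_force: [-0.3, -0.7, 0.1]
gripper_width: 0.272
grasp_force: 0.0
```

arm_command([
  {"travel": [0,0,0],"rotation": [0,0,0],"fingers": -1},
  {"travel": [0,0,0],"rotation": [0,0,0],"fingers": -1},
  {"travel": [0,0,0],"rotation": [0,0,0],"fingers": -1},
  {"travel": [0,0,0],"rotation": [0,0,0],"fingers": -1},
])

```text
clock: 34.3
tool_pos: [0.4647, 0.2948, 0.0489]
ee_rot: [180.0, -0.0, 92.0]
contact_force: [-1.1, -0.3, 5.3]
gripper_width: 0.245
grasp_force: 25.0
```

arm_command([
  {"travel": [0,0,-0.03],"rotation": [0,0,0],"fingers": -1},
  {"travel": [0,0,-0.09],"rotation": [0,0,0],"fingers": -1},
  {"travel": [0,0,-0.17],"rotation": [0,0,0],"fingers": -1},
  {"travel": [0,0,-0.25],"rotation": [0,0,0],"fingers": -1},
  {"travel": [0,0,-0.3025],"rotation": [0,0,0],"fingers": -1},
])

```text
clock: 34.8
tool_pos: [0.4647, 0.2948, 0.1723]
ee_rot: [179.9, -0.0, 92.0]
contact_force: [0.2, 1.0, -2.1]
gripper_width: 0.246
grasp_force: 25.0
```

arm_command([
  {"travel": [-0.0481,0.0163,0],"rotation": [0,0,0.0778],"fingers": -1},
  {"travel": [-0.0962,0.0327,0],"rotation": [0,0,0.1556],"fingers": -1},
  {"travel": [-0.1443,0.049,0],"rotation": [0,0,0.2333],"fingers": -1},
  {"travel": [-0.1924,0.0654,0],"rotation": [0,0,0.3111],"fingers": -1},
  {"travel": [-0.2405,0.0817,0],"rotation": [0,0,0.3889],"fingers": -1},
])

```text
clock: 35.3
tool_pos: [0.5005, 0.1989, 0.17]
ee_rot: [-180.0, 0.0, 56.7]
contact_force: [0.7, -0.4, -1.3]
gripper_width: 0.249
grasp_force: 25.0
```

arm_command([
  {"travel": [-0.0343,0.05,0],"rotation": [0,0,0.08],"fingers": -1},
  {"travel": [-0.0686,0.1,0],"rotation": [0,0,0.16],"fingers": -1},
  {"travel": [-0.1029,0.15,0],"rotation": [0,0,0.24],"fingers": -1},
  {"travel": [-0.1372,0.2,0],"rotation": [0,0,0.32],"fingers": -1},
  {"travel": [-0.1715,0.25,0],"rotation": [0,0,0.4],"fingers": -1},
])

```text
clock: 35.8
tool_pos: [0.5471, 0.0868, 0.17]
ee_rot: [-180.0, 0.0, 20.7]
contact_force: [1.2, 0.6, -0.9]
gripper_width: 0.245
grasp_force: 25.0
```

arm_command([
  {"travel": [0,0,0.1],"rotation": [0,0,0],"fingers": -1},
  {"travel": [0,0,0.2],"rotation": [0,0,0],"fingers": -1},
  {"travel": [0,0,0.24],"rotation": [0,0,0],"fingers": -1},
  {"travel": [0,0,0.24],"rotation": [0,0,0],"fingers": -1},
  {"travel": [0,0,0.24],"rotation": [0,0,0],"fingers": -1},
])

```text
clock: 36.3
tool_pos: [0.5475, 0.0877, 0.0746]
ee_rot: [180.0, -0.0, 21.0]
contact_force: [0.7, 0.8, -1.4]
gripper_width: 0.251
grasp_force: 25.0
```

```bash
python3 - <<'E'
from h import *
b=cam("side"); s=r.state(); print(s["tool_pos"],s["ee_rot"],s["gripper_width"],s["grasp_force"],move((.547,.0877,.0565),21))
E
```

```text
[0.5477585  0.08775296 0.07510557] [ 1.79951010e+02 -1.12048569e-01  2.10176420e+01] 0.2522730345054788 24.98054855503142 (array([-0.0019, -0.0006,  0.0465]), array([ 0.0005, -0.0012,  0.0002]))
```

Lower and release the honeycomb, then fetch the charcoal.

arm_command([
  {"travel": [0,0,0.015],"rotation": [0,0,0],"fingers": -1},
  {"travel": [0,0,0.03],"rotation": [0,0,0],"fingers": -1},
  {"travel": [0,0,0.04],"rotation": [0,0,0],"fingers": -1},
  {"travel": [0,0,0.0445],"rotation": [0,0,0],"fingers": -1},
  {"travel": [0,0,0.0445],"rotation": [0,0,0],"fingers": -1},
])

```text
clock: 36.85
tool_pos: [0.547, 0.0877, 0.0569]
ee_rot: [180.0, 0.0, 21.0]
contact_force: [-6.0, -0.8, 10.9]
gripper_width: 0.25
grasp_force: 25.0
```

arm_command([
  {"travel": [0,0,0],"rotation": [0,0,0],"fingers": -1},
  {"travel": [0,0,0],"rotation": [0,0,0],"fingers": 0.4},
  {"travel": [0,0,0],"rotation": [0,0,0],"fingers": 0.4},
  {"travel": [0,0,0],"rotation": [0,0,0],"fingers": 0.4},
  {"travel": [0,0,0],"rotation": [0,0,0],"fingers": 0.4},
])

```text
clock: 37.35
tool_pos: [0.5471, 0.0877, 0.0557]
ee_rot: [-180.0, 0.0, 21.0]
contact_force: [-0.2, -0.3, -0.4]
gripper_width: 0.587
grasp_force: 0.0
```

arm_command([
  {"travel": [0,0,-0.08],"rotation": [0,0,0],"fingers": 0.4},
  {"travel": [0,0,-0.18],"rotation": [0,0,0],"fingers": 0.4},
  {"travel": [0,0,-0.2845],"rotation": [0,0,0],"fingers": 0.4},
  {"travel": [0,0,-0.2845],"rotation": [0,0,0],"fingers": 0.4},
])

```text
clock: 37.75
tool_pos: [0.5493, 0.0877, 0.1749]
ee_rot: [179.8, -0.5, 21.0]
contact_force: [-0.1, 0.5, 0.4]
gripper_width: 0.696
grasp_force: 0.0
```

arm_command([
  {"travel": [-0.0221,-0.0631,0],"rotation": [0,0,-0.08],"fingers": 0.5},
  {"travel": [-0.0442,-0.1262,0],"rotation": [0,0,-0.16],"fingers": 0.5},
  {"travel": [-0.0663,-0.1894,0],"rotation": [0,0,-0.24],"fingers": 0.5},
  {"travel": [-0.0884,-0.2525,0],"rotation": [0,0,-0.32],"fingers": 0.5},
  {"travel": [-0.1105,-0.3156,0],"rotation": [0,0,-0.4],"fingers": 0.5},
])

```text
clock: 38.25
tool_pos: [0.4595, 0.1904, 0.1688]
ee_rot: [-180.0, 0.0, 57.3]
contact_force: [0.1, 0.3, -0.1]
gripper_width: 0.749
grasp_force: 0.0
```

arm_command([
  {"travel": [0.0225,-0.0599,0],"rotation": [0,0,-0.0778],"fingers": 0.5},
  {"travel": [0.045,-0.1198,0],"rotation": [0,0,-0.1556],"fingers": 0.5},
  {"travel": [0.0675,-0.1798,0],"rotation": [0,0,-0.2333],"fingers": 0.5},
  {"travel": [0.09,-0.2397,0],"rotation": [0,0,-0.3111],"fingers": 0.5},
  {"travel": [0.1125,-0.2996,0],"rotation": [0,0,-0.3889],"fingers": 0.5},
])

```text
clock: 38.75
tool_pos: [0.3836, 0.2934, 0.1689]
ee_rot: [-179.9, 0.0, 92.3]
contact_force: [-0.7, 0.6, 0.3]
gripper_width: 0.755
grasp_force: 0.0
```

arm_command([
  {"travel": [0,0,0],"rotation": [0,0,0],"fingers": 0.5},
  {"travel": [0,0,0],"rotation": [0,0,0],"fingers": 0.5},
  {"travel": [0,0,0],"rotation": [0,0,0],"fingers": 0.5},
])

```text
clock: 39.05
tool_pos: [0.385, 0.2921, 0.1693]
ee_rot: [-180.0, 0.0, 91.9]
contact_force: [-0.1, -0.0, 0.0]
gripper_width: 0.75
grasp_force: 0.0
```

```bash
python3 - <<'E'
from h import *
b=cam("side"); s=r.state(); print(s["tool_pos"],s["ee_rot"],s["gripper_width"],s["grasp_force"],move((.3844,.2928,.0445),92))
E
```

```text
[0.38505525 0.29201219 0.16940501] [-1.79989337e+02  1.27442421e-02  9.18707748e+01] 0.7496587086149654 0.0 (array([ 0.0021, -0.0015,  0.3123]), array([-0.0001,  0.0001, -0.0014]))
```

arm_command([
  {"travel": [0,0,0.1],"rotation": [0,0,0],"fingers": 0.5},
  {"travel": [0,0,0.2],"rotation": [0,0,0],"fingers": 0.5},
  {"travel": [0,0,0.28],"rotation": [0,0,0],"fingers": 0.5},
  {"travel": [0,0,0.3125],"rotation": [0,0,0],"fingers": 0.5},
  {"travel": [0,0,0.3125],"rotation": [0,0,0],"fingers": 0.5},
])

```text
clock: 39.6
tool_pos: [0.384, 0.2917, 0.043]
ee_rot: [-179.8, 0.1, 91.9]
contact_force: [0.4, 0.3, 0.5]
gripper_width: 0.749
grasp_force: 0.0
```

arm_command([
  {"travel": [0,0,0],"rotation": [0,0,0],"fingers": -1},
  {"travel": [0,0,0],"rotation": [0,0,0],"fingers": -1},
  {"travel": [0,0,0],"rotation": [0,0,0],"fingers": -1},
  {"travel": [0,0,0],"rotation": [0,0,0],"fingers": -1},
  {"travel": [0,0,0],"rotation": [0,0,0],"fingers": -1},
])

```text
clock: 40.1
tool_pos: [0.3847, 0.2928, 0.045]
ee_rot: [180.0, -0.0, 92.0]
contact_force: [-0.2, -0.7, 1.7]
gripper_width: 0.339
grasp_force: 24.7
```

arm_command([
  {"travel": [0,0,0],"rotation": [0,0,0],"fingers": -1},
  {"travel": [0,0,0],"rotation": [0,0,0],"fingers": -1},
  {"travel": [0,0,0],"rotation": [0,0,0],"fingers": -1},
  {"travel": [0,0,0],"rotation": [0,0,0],"fingers": -1},
])

```text
clock: 40.5
tool_pos: [0.3847, 0.2928, 0.045]
ee_rot: [180.0, -0.0, 92.0]
contact_force: [-0.5, -0.7, 5.7]
gripper_width: 0.34
grasp_force: 24.7
```

arm_command([
  {"travel": [0,0,-0.03],"rotation": [0,0,0],"fingers": -1},
  {"travel": [0,0,-0.09],"rotation": [0,0,0],"fingers": -1},
  {"travel": [0,0,-0.17],"rotation": [0,0,0],"fingers": -1},
  {"travel": [0,0,-0.25],"rotation": [0,0,0],"fingers": -1},
  {"travel": [0,0,-0.3125],"rotation": [0,0,0],"fingers": -1},
])

```text
clock: 41.0
tool_pos: [0.3845, 0.2928, 0.172]
ee_rot: [179.9, -0.0, 92.0]
contact_force: [-0.2, 0.7, -0.5]
gripper_width: 0.334
grasp_force: 24.8
```

arm_command([
  {"travel": [-0.0724,0.0255,0],"rotation": [0,0,-0.0178],"fingers": -1},
  {"travel": [-0.1449,0.051,0],"rotation": [0,0,-0.0356],"fingers": -1},
  {"travel": [-0.2173,0.0764,0],"rotation": [0,0,-0.0533],"fingers": -1},
  {"travel": [-0.2898,0.1019,0],"rotation": [0,0,-0.0711],"fingers": -1},
  {"travel": [-0.3622,0.1274,0],"rotation": [0,0,-0.0889],"fingers": -1},
])

```text
clock: 41.5
tool_pos: [0.4406, 0.1486, 0.1702]
ee_rot: [180.0, -0.0, 100.1]
contact_force: [0.1, 0.0, -0.8]
gripper_width: 0.343
grasp_force: 24.8
```

arm_command([
  {"travel": [-0.0742,0.0166,0],"rotation": [0,0,-0.0244],"fingers": -1},
  {"travel": [-0.1484,0.0332,0],"rotation": [0,0,-0.0489],"fingers": -1},
  {"travel": [-0.2227,0.0499,0],"rotation": [0,0,-0.0733],"fingers": -1},
  {"travel": [-0.2969,0.0665,0],"rotation": [0,0,-0.0978],"fingers": -1},
  {"travel": [-0.3711,0.0831,0],"rotation": [0,0,-0.1222],"fingers": -1},
])

```text
clock: 42.0
tool_pos: [0.4992, 0.0082, 0.1701]
ee_rot: [-180.0, -0.0, 111.1]
contact_force: [0.5, 0.2, -1.6]
gripper_width: 0.338
grasp_force: 24.8
```

arm_command([
  {"travel": [0,0,0],"rotation": [0,0,0],"fingers": -1},
  {"travel": [0,0,0],"rotation": [0,0,0],"fingers": -1},
  {"travel": [0,0,0],"rotation": [0,0,0],"fingers": -1},
])

```text
clock: 42.3
tool_pos: [0.4986, 0.0102, 0.1698]
ee_rot: [-180.0, -0.0, 111.0]
contact_force: [0.3, 0.5, -2.2]
gripper_width: 0.341
grasp_force: 24.8
```

```bash
python3 - <<'E'
from h import *
b=cam("side");cv2.imwrite("pics/s11.png",b["color"]); s=r.state(); print(s["tool_pos"],s["ee_rot"],s["gripper_width"],s["grasp_force"],move((.499,.0093,.0525),111))
crop(b,230,140,170,150,4,"s11.png",[box((.5465,.088),21,.09,.022,.02,.075),box((.5867,-.0217),20.6,.09,.032,.02,.08),box(s["tool_pos"][:2],s["ee_rot"][2],.1,.03,s["tool_pos"][2]-.032,.065)])
E
```

```text
[0.49865618 0.0102459  0.1698107 ] [-1.79993984e+02 -1.40374305e-02  1.11056364e+02] 0.3396508996316274 24.76705522276461 (array([-0.0026, -0.    ,  0.2933]), array([-0.0001, -0.0002,  0.0006]))
```

View pics/s11.png

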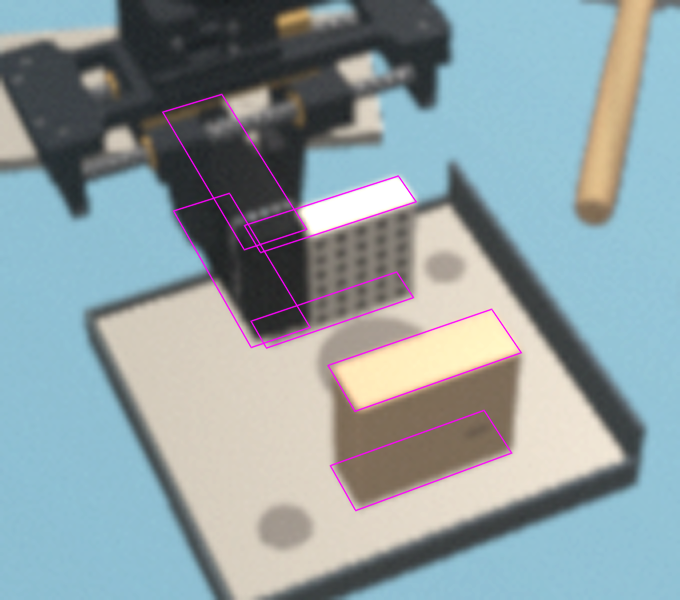

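The firebrick and honeycomb stand exactly on the outlines fitted at the start, and the charcoal is held above its place (base at crop (255,340)). Lower, release and retreat upward.

arm_command([
  {"travel": [0,0,0.1],"rotation": [0,0,0],"fingers": -1},
  {"travel": [0,0,0.2],"rotation": [0,0,0],"fingers": -1},
  {"travel": [0,0,0.26],"rotation": [0,0,0],"fingers": -1},
  {"travel": [0,0,0.28],"rotation": [0,0,0],"fingers": -1},
  {"travel": [0,0,0.287],"rotation": [0,0,0],"fingers": -1},
])

```text
clock: 42.85
tool_pos: [0.499, 0.0099, 0.0548]
ee_rot: [-180.0, -0.0, 111.1]
contact_force: [0.7, 0.1, 0.3]
gripper_width: 0.337
grasp_force: 24.8
```

arm_command([
  {"travel": [0,0,0.005],"rotation": [0,0,0],"fingers": -1},
  {"travel": [0,0,0.007],"rotation": [0,0,0],"fingers": -1},
  {"travel": [0,0,0.007],"rotation": [0,0,0],"fingers": -1},
])

```text
clock: 43.15
tool_pos: [0.4997, 0.0093, 0.0531]
ee_rot: [179.9, 0.1, 111.0]
contact_force: [0.3, 0.7, 1.3]
gripper_width: 0.337
grasp_force: 24.8
```

arm_command([
  {"travel": [0,0,0],"rotation": [0,0,0],"fingers": 0.5},
  {"travel": [0,0,0],"rotation": [0,0,0],"fingers": 0.5},
  {"travel": [0,0,0],"rotation": [0,0,0],"fingers": 0.5},
  {"travel": [0,0,0],"rotation": [0,0,0],"fingers": 0.5},
  {"travel": [0,0,0],"rotation": [0,0,0],"fingers": 0.5},
])

```text
clock: 43.65
tool_pos: [0.499, 0.0093, 0.052]
ee_rot: [-180.0, -0.0, 111.0]
contact_force: [0.5, -0.5, 0.2]
gripper_width: 0.744
grasp_force: 0.0
```

arm_command([
  {"travel": [0,0,-0.1],"rotation": [0,0,0],"fingers": 0.5},
  {"travel": [0,0,-0.2],"rotation": [0,0,0],"fingers": 0.5},
  {"travel": [0,0,-0.3],"rotation": [0,0,0],"fingers": 0.5},
  {"travel": [0,0,-0.4],"rotation": [0,0,0],"fingers": 0.5},
  {"travel": [0,0,-0.5],"rotation": [0,0,0],"fingers": 0.5},
])

```text
clock: 44.15
tool_pos: [0.4987, 0.0094, 0.2538]
ee_rot: [180.0, 0.0, 111.0]
contact_force: [0.3, -0.5, -0.3]
gripper_width: 0.75
grasp_force: 0.0
```

arm_command([
  {"travel": [0.1,0,0],"rotation": [0,0,0],"fingers": 0.5},
  {"travel": [0.2,0,0],"rotation": [0,0,0],"fingers": 0.5},
  {"travel": [0.3,0,0],"rotation": [0,0,0],"fingers": 0.5},
  {"travel": [0.4,0,0],"rotation": [0,0,0],"fingers": 0.5},
  {"travel": [0.5,0,0],"rotation": [0,0,0],"fingers": 0.5},
])

```text
clock: 44.65
tool_pos: [0.4265, 0.1974, 0.2521]
ee_rot: [180.0, 0.0, 111.0]
contact_force: [1.0, 0.3, 1.0]
gripper_width: 0.747
grasp_force: 0.0
```

```bash
python3 - <<'E'
from h import *
b=cam("side");a=cam("top")
t=np.linspace(0,6.283,24,False);c=lambda x,y,z,R:np.c_[x+R*np.cos(t),y+R*np.sin(t),0*t+z]
crop(b,200,160,200,280,2,"s12.png",[box((.5465,.088),21,.09,.022,.02,.075),box((.5867,-.0217),20.6,.09,.032,.02,.08),box((.4985,.0098),111,.1,.03,.02,.065),c(.467,-.305,.008,.055),c(.467,-.305,.032,.028)])
crop(a,225,160,300,180,2,"t12.png",[c(.467,-.305,.008,.055),c(.467,-.305,.032,.028)])
x=cv2.imread("pics/s12.png");y=cv2.imread("pics/t12.png")[:, :600]
x=cv2.copyMakeBorder(x,0,0,0,0,0);y=cv2.resize(y[:, :],(400,240));y=cv2.copyMakeBorder(y,0,560-240,0,0,0)
cv2.imwrite("pics/j12.png",np.hstack([x,y])); print(r.state()["tool_pos"])
E
```

```text
[0.42565563 0.19912785 0.25219581]
```

View pics/j12.png

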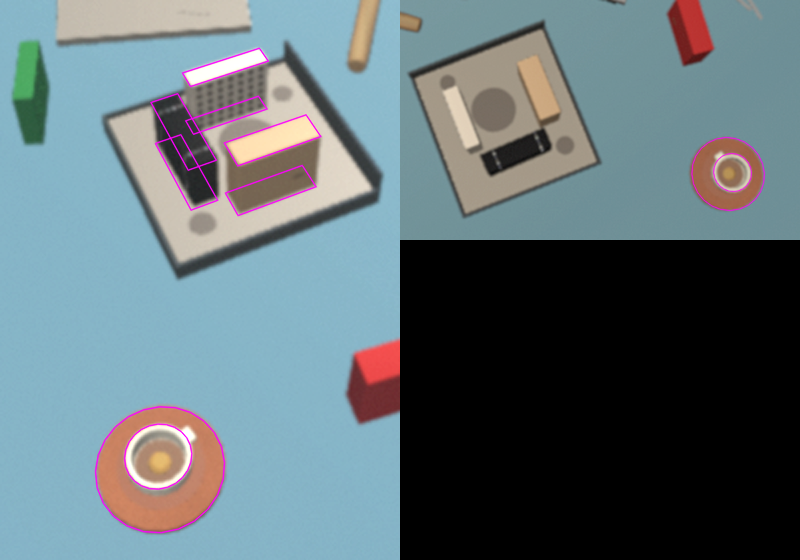

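All three blocks stand on their starting outlines, and the dish is centred on the tile (left (158,458), right (732,173)). Handing in.

```bash
python3 -c "
from plant import r
print(r.hand_in())"
```

```text
the job is handed in; nothing more can be done
None
```

The job is handed in, with no verdict shown: in the last pictures the dish sat level in the middle of the tile and all three blocks stood upright in their starting places on the hearth.

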